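Load a spacer pack into the locking fixture and throw its lever

ROBOT

A 7-joint arm with a two-finger parallel gripper is mounted at the origin on a cart in front of the work surface, level with it; the furniture and walls round the work are solid. World frame = base frame: x ahead of the robot, y to its left, z up, the work surface at z = 0. Lengths are in m, angles in rad, forces in N, time in s.
With the tool pointing down it reaches from about 0.425 to 0.875 m from the base axis. Payload 4.7 kg.
Tool frame: the origin (TCP) lies midway between the tips of the shut fingers; the grasp point (between the pads) lies 19 mm behind it; y points along the fingers, z is the direction in which the jaws open and shut, and the axes are right-handed (so a half turn about y gives the same grasp; the last joint's range is limited). The gripper opens to 87 mm and grips with 3 to 60 N. Pads are 19 mm wide; open, the fingers measure 117 mm over their backs; the gripper's body (75 mm by 190 mm) begins 51 mm behind the grasp point.
Start: joints at [-1.165, 0.321, -0.07, 1.45, 0.023, 1.371, -0.057], TCP at [0.248, 0.601, 0.223] pointing down, gripper open.
Joint ranges: [-2.86, 2.86], [-0.3, 2.09], [-1.38, 1.24], [0.06, 2.45], [-1.56, 4.7], [0.09, 2.05], [-2.69, 2.69]. Speed limits (rad/s): [2.57, 2.57, 3.14, 3.14, 3.14, 3.14, 3.14].

INTERFACE

Orientations are given as a rotation vector (axis times angle).
In Python, from bench import ctrl gives the robot as it stands.
- The arm moves only by the tool play_rows, never from a script. Its arguments are lists of equal length, an entry for each row: "translation": the shift along the tool's x, y, z in mm, a list of three; "turn": the turn, a rotation vector about the tool's x, y, z in rad, a list of three; "fingers": the opening, from -1 (shut) to 1 (fully open), so that 0 is half open. In form: {"translation": [[dx, dy, dz], ...], "turn": [[wx, wy, wz], ...], "fingers": [fingers, ...]}. A call has exactly 10 rows; each row shifts and turns the commanded pose from where the row before left it, along the tool's axes as they then stand; what a row does not reach is not made up. A row lasts 1/12 s, in which the tool goes at most 41.7 mm and 7.16 degrees, less where a joint would pass 70% of its speed; a pose out of reach is approached as far as the arm can. A call with a gripper value outside its range is refused whole. The fingers move at their own pace and stop on an object; "grip_force" is the grip in N (left out, the last holds). Time passes only in rows, so rows that do not move let the fingers close, or fill a call up. It gives the time, the measured TCP pose, the force and the opening at its end, in the units of the state.
- ctrl.get_state(): the state, without advancing time (a new reading comes with each control period).
- ctrl.get_image(name): name is "side" or "top" or "wrist"; returns the picture (420x560x3 uint8, blue, green, red); there is no depth.
- ctrl.camera_info(name): a dict with "camera_matrix" (3x3 intrinsics, pixels), "R" (3x3) and "t" (3): a world point X has camera coordinates R X + t. Camera axes: x right, y down, z forward; pixel columns grow to the right and rows downward; lengths in m; the calibration is good to about 2 mm. The wrist camera is an equidistant fisheye: a pixel r from the principal point sees the ray r / f radians off the axis. A picture is of the moment at which its call begins: read the wrist's pose just before it. camera_info takes no time and is no camera call; for the wrist camera it gives the pose at the moment of the call.
- ctrl.close_job(): hands the job in, once; it reports no verdict.
The state is a dict: "time": time; "joint_positions": joint angles; "qd": joint speeds; "joint_torque": joint torques, N m; "position": TCP position; "tool_rot": TCP orientation; "ft_force": force on the tool from outside, world axes, zero at the start; "torque": the same for the moment, N m; "grip_width": opening from 0.0 (shut) to 1.0 (fully open).
Only numpy, scipy, OpenCV 4.12 (cv2) and the standard library are available. Lean on these libraries where they do the work, as an engineer would, in place of code of your own. Each camera call takes 0.05 s, during which the arm holds its last target.

TASK

Open the assembly fixture by lifting its lever and throwing it into the notch marked with one stud. Then stack the pack squarely in the nest: the housing block first, then every spacer plate on the worktop, and the cover last, boss up. Finally throw the lever into the notch marked with three studs so that it drops fully home and locks the pack in; do not disturb the tape roll and the drill stand that stand next to the parts.

Things in the scene. Friction and masses are not known exactly. Their poses are not given: they have to be found in the camera images.
- fixture: Assembly fixture fixed to the worktop: a dark steel base plate 130 x 292 mm and 12 mm thick with the nest at its right end and the lever at its left end. Origin on the worktop below the centre of the nest; x along the short side of the plate, away from the robot (at yaw 0), y along the long side from the nest towards the lever, z up.
- nest (a point): Centre of the nest floor (top of the base plate, 12 mm above the worktop). The nest is a 61 x 61 mm square inside four L-shaped steel corner posts 62 mm tall, sides parallel to the fixture's x and y; each side is open for 38 mm in the middle, where fingers fit. Parts have 2.5 mm of play per side.
- lever_pivot (a point): On the vertical axis of the lever, at the top of the notched index plate (44 mm above the worktop), 172 mm from the nest along the fixture's y.
- knob (a point): Middle of the part of the lever's black knob to be gripped: an upright round knob 22 mm thick (25 mm at its top) and 45 mm tall that stands on the outer end of the lever arm, 95 mm from the pivot. This point is 24 mm above the arm and 24 mm below the knob's top; with the lever seated it is 86 mm above the worktop.
- notch_one (a point): Mouth of the index plate's notch marked with one stud (62 mm from the pivot, at the plate's top): fixture open.
- notch_two (a point): Mouth of the notch marked with two studs: half open (not used in this job).
- notch_three (a point): Mouth of the notch marked with three studs: fixture locked.
- lever_turn (a joint): Angle of the lever about its vertical axis, rad: 0, 0.6, 1.2 in the one-, two-, three-stud notch; grows clockwise seen from above. At 0 the arm points from the pivot along the fixture's -x turned 0.3 rad towards the nest. A pin under the arm drops 8.5 mm into a notch (0.03 rad of play) and then blocks turning. Lifted it turns easily (under 3 N at the knob); the round knob may turn in the grip.
- lever_lift (a joint): How far the lever arm is lifted, m: 0 when its pin has dropped fully into a notch, about 0.0085 when the pin rides on the plate between notches, 0.022 at most. A light spring and its weight (2.5 to 4 N in all) press it down. Lift it 12 to 20 mm to turn it.
- jaw (a joint): Travel of the upright steel jaw (30 mm wide) that the lever drives along the fixture's y: 0 back (lever at 0), 0.065 m forward (lever at 1.2). Its top, 124 mm above the worktop, carries a keeper. Forward, its face is 30 mm from the nest's centre and the keeper reaches 15 mm farther over the nest, 102 mm above its floor, barring loading; back, the keeper's end is 80 mm from the nest's centre.
- housing: Square aluminium housing block 56 x 56 x 24 mm with a shallow 36 mm round recess in its top: the bottom part of the pack. Origin at the centre of its underside, z up.
- cover: Square aluminium cover: a plate 56 x 56 x 8 mm with a square boss 32 x 32 mm, 18 mm tall, on top (26 mm in all) and four small screw heads: the top part of the pack. Origin at the centre of its underside, z up; the boss is square with the plate.
- tape: Black roll of tape, 62 mm across and 19 mm tall, a bystander. Origin under its centre.
- drill_stand: Wooden drill stand with seven drill bits, 32 x 100 mm and 98 mm tall, standing behind the parts, a bystander. Origin under its centre.
- spacer_0: Square aluminium spacer plate 56 x 56 x 8 mm with a shallow 26 mm round recess in one face; three to five of them are present, all alike, either face up. Origin at the centre of one face, z normal to it (up at the start).
- spacer_0_mid (a point): Middle of spacer_0: the centre of the plate, 4 mm from either face.
- spacer_1: Square aluminium spacer plate 56 x 56 x 8 mm with a shallow 26 mm round recess in one face; three to five of them are present, all alike, either face up. Origin at the centre of one face, z normal to it (up at the start).
- spacer_1_mid (a point): Middle of spacer_1: the centre of the plate, 4 mm from either face.
- spacer_2: Square aluminium spacer plate 56 x 56 x 8 mm with a shallow 26 mm round recess in one face; three to five of them are present, all alike, either face up. Origin at the centre of one face, z normal to it (up at the start).
- spacer_2_mid (a point): Middle of spacer_2: the centre of the plate, 4 mm from either face.
- spacer_3: Square aluminium spacer plate 56 x 56 x 8 mm with a shallow 26 mm round recess in one face; three to five of them are present, all alike, either face up. Origin at the centre of one face, z normal to it (up at the start).
- spacer_3_mid (a point): Middle of spacer_3: the centre of the plate, 4 mm from either face.
- spacer_4: Square aluminium spacer plate 56 x 56 x 8 mm with a shallow 26 mm round recess in one face; three to five of them are present, all alike, either face up. Origin at the centre of one face, z normal to it (up at the start).
- spacer_4_mid (a point): Middle of spacer_4: the centre of the plate, 4 mm from either face.
There are look-alikes about, which are no part of the job. What is shaped like the spacer_0 but orange, turquoise or yellow is not meant.

How it is judged:
By the outcome, as a careful person would: the job done as asked, in the order asked, and still so for the second after the job is handed in, with the robot touching nothing.
Of spacer_0, spacer_1, spacer_2, spacer_3, spacer_4 only 3 to 5 are there at a start; the rules pass over those that are not, and their reading is None.
At some moment in a run one of housing, spacer_0, spacer_1, spacer_2, spacer_3, spacer_4 may be knocked a few centimetres aside while the robot is not near it.
Once in a run the grip may slacken for a moment while it holds something.
It also fails if it takes over 210 s, if anything falls off the work surface, if the arm or the gripper's body presses on something with over 40 N, if the wrist force passes 120 N, or if a joint passes its speed limit or range.

## Working session

There is one attempt and no reset: what is moved stays moved. The work goes in short steps, Python scripts to look and compute and a tool call to move; the robot and the scene stay as the last step left them, time stands still between calls to the robot, and variables do not carry over. Pictures are saved under pics/ and viewed, and the job is handed in when it is done.

Besides the shell and the picture viewer there is one more tool, called after "Emit:" by a JSON object that holds its "op" and its "data". play_rows: Moves the arm, as the interface text tells. Its arguments: {"type":"object","properties":{"translation":{"type":"array"},"turn":{"type":"array"},"fingers":{"type":"array"},"grip_force":{"type":"number"}},"required":["translation","turn","fingers"]}

```bash
ls; mkdir -p pics; cat > h.py <<'E'
import numpy as np,cv2
from scipy.spatial.transform import Rotation as Ro
from bench import ctrl
def pix2world(name,u,v,z,info=None):
    c=info or ctrl.camera_info(name);K=np.array(c['camera_matrix']);R=np.array(c['R']);t=np.array(c['t'])
    if name=='wrist':
        x=(u-K[0,2])/K[0,0];y=(v-K[1,2])/K[1,1];r=np.hypot(x,y)
        d=np.array([np.sin(r)*x/r if r>0 else 0,np.sin(r)*y/r if r>0 else 0,np.cos(r)])
    else: d=np.linalg.inv(K)@np.array([u,v,1.])
    C=-R.T@t;d=R.T@d
    return C+d*(z-C[2])/d[2]
def proj(name,X,info=None):
    c=info or ctrl.camera_info(name);K=np.array(c['camera_matrix']);R=np.array(c['R']);t=np.array(c['t'])
    p=R@np.array(X)+t
    if name=='wrist':
        rr=np.hypot(p[0],p[1]);th=np.arctan2(rr,p[2]);return K[0,2]+K[0,0]*th*p[0]/rr,K[1,2]+K[1,1]*th*p[1]/rr
    q=K@p;return q[0]/q[2],q[1]/q[2]
E
python3 - <<'E'
from h import *
s=ctrl.get_state();print(s)
for n in ['side','top','wrist']:
    c=ctrl.camera_info(n);print(n,c)
    cv2.imwrite(f'pics/{n}0.png',ctrl.get_image(n))
E
```

```text
pics
{'time': 0.0, 'joint_positions': array([-1.16489807,  0.32182979, -0.07006789,  1.45168109,  0.02256667,
        1.37080903, -0.05688925]), 'qd': array([ 1.34716454e-03, -7.94795492e-04, -1.06744617e-03,  2.99187743e-05,
       -1.07203231e-03,  2.96923641e-03,  1.70995284e-03]), 'joint_torque': array([ 3.54800859e-04, -4.91295433e+01, -4.03698161e-01, -3.12528348e+01,
       -6.39633369e-02,  4.39421798e-02,  1.74645506e-04]), 'position': array([0.24803354, 0.60020668, 0.22145392]), 'tool_rot': array([-1.55077914,  0.30766985, -0.30718529]), 'ft_force': array([0.26761938, 0.14602342, 0.57348666]), 'torque': array([0.04131429, 0.0506524 , 0.01697901]), 'grip_width': 1.0010643407175572}
side {'camera_matrix': array([[493.80484604,   0.        , 281.10596639],
       [  0.        , 493.80484604, 204.39765485],
       [  0.        ,   0.        ,   1.        ]]), 'R': array([[-0.84053566, -0.54142559, -0.01892438],
       [-0.17567194,  0.30543304, -0.93586859],
       [ 0.51248334, -0.78330644, -0.35184065]]), 't': array([0.54477788, 0.17797901, 1.31759981])}
top {'camera_matrix': array([[462.34288487,   0.        , 284.09673652],
       [  0.        , 462.34288487, 211.49572862],
       [  0.        ,   0.        ,   1.        ]]), 'R': array([[-0.00107422, -0.99999472, -0.00306712],
       [-0.98954962,  0.00150524, -0.14418488],
       [ 0.14418874,  0.00288018, -0.98954601]]), 't': array([0.07062204, 0.60975591, 1.18363941])}
wrist {'camera_matrix': array([[325.1922621 ,   0.        , 283.98426675],
       [  0.        , 325.1922621 , 207.21712915],
       [  0.        ,   0.        ,   1.        ]]), 'R': array([[ 0.38179156,  0.92424696, -0.00166018],
       [ 0.88478782, -0.36497119,  0.28973529],
       [ 0.26718105, -0.11208739, -0.95710538]]), 't': array([-0.65093532, -0.03478659,  0.39112157])}
```

View pics/top0.png

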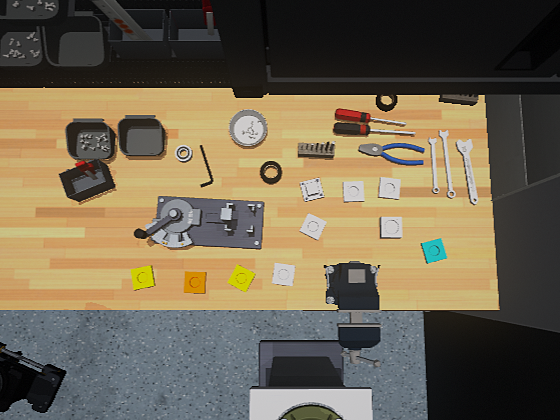

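View pics/side0.png

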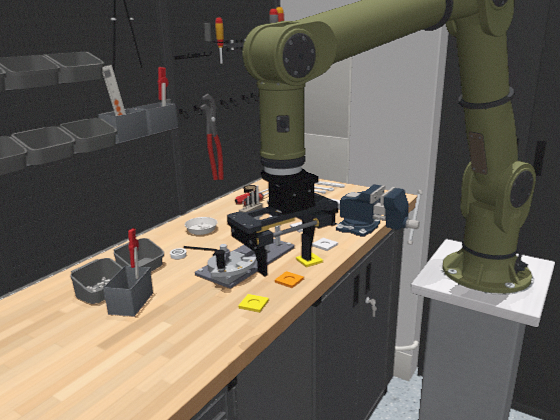

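View pics/wrist0.png

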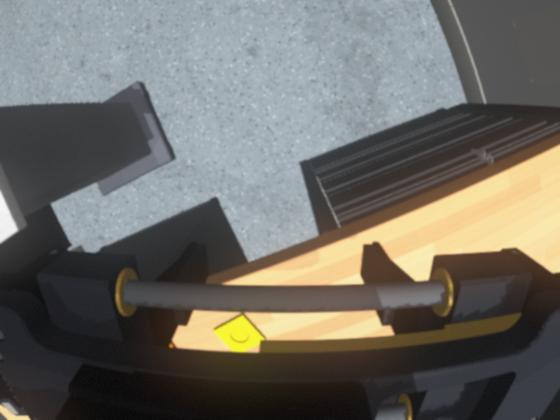

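```bash
python3 - <<'E'
import cv2
i=cv2.imread('pics/top0.png')
c=i[210:390,180:330];cv2.imwrite('pics/c1.png',cv2.resize(c,None,fx=3.3,fy=3.3,interpolation=cv2.INTER_CUBIC))
c=i[140:320,310:550];cv2.imwrite('pics/c2.png',cv2.resize(c,None,fx=3.2,fy=3.2,interpolation=cv2.INTER_CUBIC))
E
python3 - <<'E'
import cv2
i=cv2.imread('pics/top0.png')
c=i[180:300,120:310];cv2.imwrite('pics/c1.png',cv2.resize(c,None,fx=4.2,fy=4.2,interpolation=cv2.INTER_CUBIC))
c=i[130:300,260:450];cv2.imwrite('pics/c2.png',cv2.resize(c,None,fx=3.5,fy=3.5,interpolation=cv2.INTER_CUBIC))
E
```

```text
(no output)
```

View pics/c1.png

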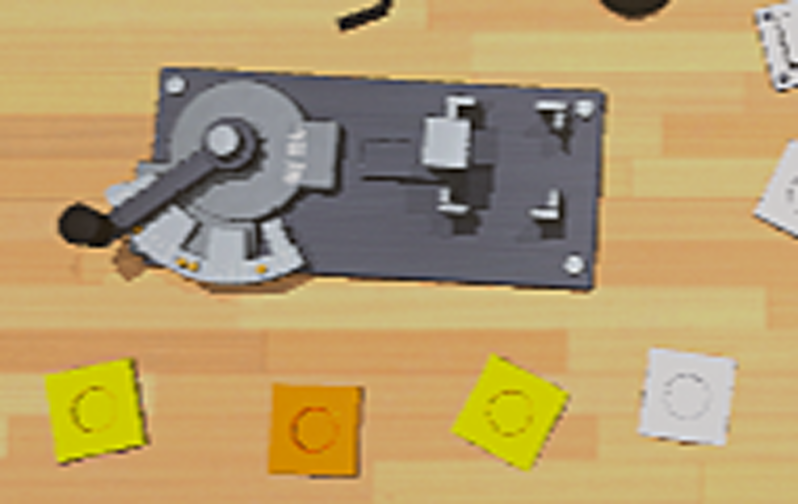

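View pics/c2.png

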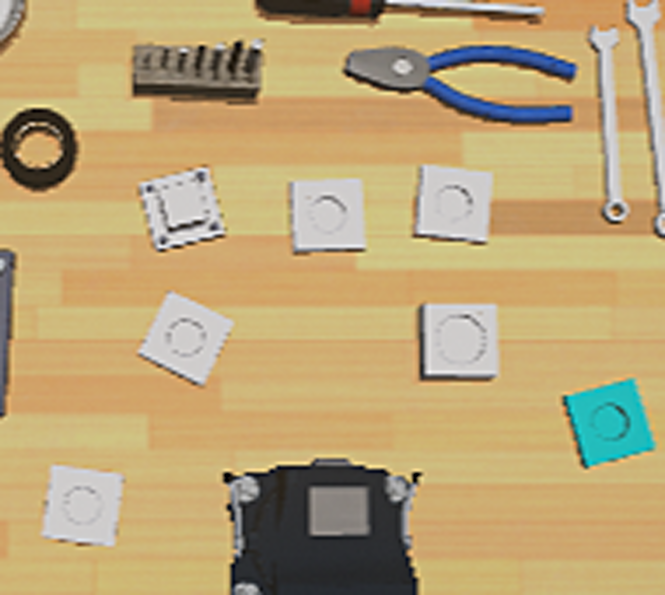

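```bash
cat >> h.py <<'E'
def crop2full(x,y,ox,oy,f): return ox+(x+.5)/f-.5,oy+(y+.5)/f-.5
def R_down(yaw):
    # tool y down; tool z (jaw dir) at heading yaw in world
    z=np.array([np.cos(yaw),np.sin(yaw),0]);y=np.array([0,0,-1.]);x=np.cross(y,z)
    return np.stack([x,y,z],1)
def plan(P,yaw,P0=None,R0=None):
    s=ctrl.get_state()
    P0=s['position'] if P0 is None else np.array(P0)
    R0=Ro.from_rotvec(s['tool_rot']).as_matrix() if R0 is None else R0
    R1=R_down(yaw)
    print('t',round(s['time'],2),'pos',P0.round(4),'F',s['ft_force'].round(1),'w',round(s['grip_width']*87,1))
    print('R0x,z',R0[:,0].round(3),R0[:,2].round(3),'yaw',np.arctan2(R0[1,2],R0[0,2]).round(3))
    print(' trans in current tool',(R0.T@(np.array(P)-P0)*1000).round(1),' in final tool',(R1.T@(np.array(P)-P0)*1000).round(1),' turn',Ro.from_matrix(R0.T@R1).as_rotvec().round(4))
E
python3 - <<'E'
from h import *
s=ctrl.get_state()
c=ctrl.camera_info('wrist');R=np.array(c['R']);C=-R.T@c['t'];T=Ro.from_rotvec(s['tool_rot']).as_matrix()
print('cam in tool',T.T@(C-s['position']),'cam axes in tool cols',(T.T@R.T).round(3));print(T.round(3))
f=lambda x,y,z:pix2world('top',*crop2full(x,y,120,180,4.2),z)
A=f(160,68,.012);B=f(606,92,.012);D=f(594,290,.012)
print('corners',A,B,D,np.linalg.norm(A-B),np.linalg.norm(B-D))
print('post guess', [f(*p,.074).round(4) for p in [(462,105),(550,108),(455,208),(548,210)]])
print('pivot',f(226,140,.060)); print('knob',f(85,222,.11))
for n,p,z in [('sp_a',(284,274),.008),('sp_b',(313,226),.008),('sp_c',(353,191),.008),('sp_d',(389,188),.008),('housing',(391,227),.024),('cover',(312,189),.02)]:
    print(n,pix2world('top',*p,z).round(4))
E
```

```text
cam in tool [-0.08012808 -0.16180529  0.00177985] cam axes in tool cols [[-0.     0.957  0.29 ]
 [-0.    -0.29   0.957]
 [ 1.     0.     0.   ]]
[[ 0.924 -0.     0.382]
 [-0.382 -0.001  0.924]
 [ 0.    -1.    -0.001]]
corners [0.65855224 0.41646879 0.012     ] [0.64220316 0.1251305  0.012     ] [0.51340147 0.13215968 0.012     ] 0.2917966531759805 0.12899335444093618
post guess [array([0.6238, 0.2112, 0.074 ]), array([0.6218, 0.1568, 0.074 ]), array([0.5598, 0.2145, 0.074 ]), array([0.5585, 0.1574, 0.074 ])]
pivot [0.60414038 0.35999893 0.06      ]
knob [0.5478549  0.43003696 0.11      ]
sp_a [0.4457 0.0704 0.008 ]
sp_b [ 0.5751 -0.0087  0.008 ]
sp_c [ 0.6718 -0.1197  0.008 ]
sp_d [ 0.6801 -0.219   0.008 ]
housing [ 0.5703 -0.2171  0.024 ]
cover [ 0.6753 -0.0063  0.02  ]
```

Emit:
{"op": "play_rows", "data": {"translation": [[0, -8, 0], [0, -8, 0], [0, -8, 0], [0, -8, 0], [0, -8, 0], [0, -8, 0], [0, -8, 0], [0, -8, 0], [0, -8, 0], [0, -8, 0]], "turn": [[0, 0.118, 0], [0, 0.118, 0], [0, 0.118, 0], [0, 0.118, 0], [0, 0.118, 0], [0, 0.118, 0], [0, 0.118, 0], [0, 0.118, 0], [0, 0.118, 0], [0, 0.118, 0]], "fingers": [1, 1, 1, 1, 1, 1, 1, 1, 1, 1], "grip_force": 30}}

```text
time: 0.98
position: [0.2481, 0.6006, 0.3025]
tool_rot: [-1.207, 1.214, -1.215]
ft_force: [0.9, 0.4, -0.3]
grip_width: 0.998
```

Emit:
{"op": "play_rows", "data": {"translation": [[26, 0, 19], [26, 0, 19], [26, 0, 19], [26, 0, 19], [26, 0, 19], [26, 0, 19], [26, 0, 19], [26, 0, 19], [26, 0, 19], [26, 0, 19]], "turn": [[0, 0, 0], [0, 0, 0], [0, 0, 0], [0, 0, 0], [0, 0, 0], [0, 0, 0], [0, 0, 0], [0, 0, 0], [0, 0, 0], [0, 0, 0]], "fingers": [1, 1, 1, 1, 1, 1, 1, 1, 1, 1]}}

```text
time: 1.82
position: [0.4385, 0.339, 0.3024]
tool_rot: [-1.209, 1.21, -1.21]
ft_force: [0.8, 1.1, -1.1]
grip_width: 1.0
```

Emit:
{"op": "play_rows", "data": {"translation": [[25, 0, 18], [25, 0, 18], [25, 0, 18], [25, 0, 18], [25, 0, 18], [25, 0, 18], [25, 0, 18], [25, 0, 18], [0, 0, 0], [0, 0, 0]], "turn": [[0, 0, 0], [0, 0, 0], [0, 0, 0], [0, 0, 0], [0, 0, 0], [0, 0, 0], [0, 0, 0], [0, 0, 0], [0, 0, 0], [0, 0, 0]], "fingers": [1, 1, 1, 1, 1, 1, 1, 1, 1, 1]}}

```text
time: 2.65
position: [0.5824, 0.1378, 0.3021]
tool_rot: [-1.208, 1.213, -1.214]
ft_force: [-1.0, 0.4, 0.5]
grip_width: 0.999
```

```bash
python3 - <<'E'
from h import *
import pickle
s=ctrl.get_state();print(s['joint_positions'].round(2));plan([0.58,0.14,0.3],0)
im=ctrl.get_image('wrist');c=ctrl.camera_info('wrist');pickle.dump((im,c,s),open('w1.pkl','wb'))
cv2.imwrite('pics/w1.png',im);cv2.imwrite('pics/w1b.png',cv2.resize(im,None,fx=1.42,fy=1.42,interpolation=cv2.INTER_CUBIC))
E
```

```text
[-0.68  0.19  0.48  1.47 -0.09  1.5  -0.21]
t 2.65 pos [0.5824 0.1378 0.3021] F [-1.   0.4  0.5] w 86.9
R0x,z [-0.006 -1.     0.001] [ 1.    -0.006 -0.   ] yaw -0.006
 trans in current tool [-2.2  2.1 -2.4]  in final tool [-2.2  2.1 -2.4]  turn [ 0.0005 -0.0058  0.001 ]
```

View pics/w1b.png

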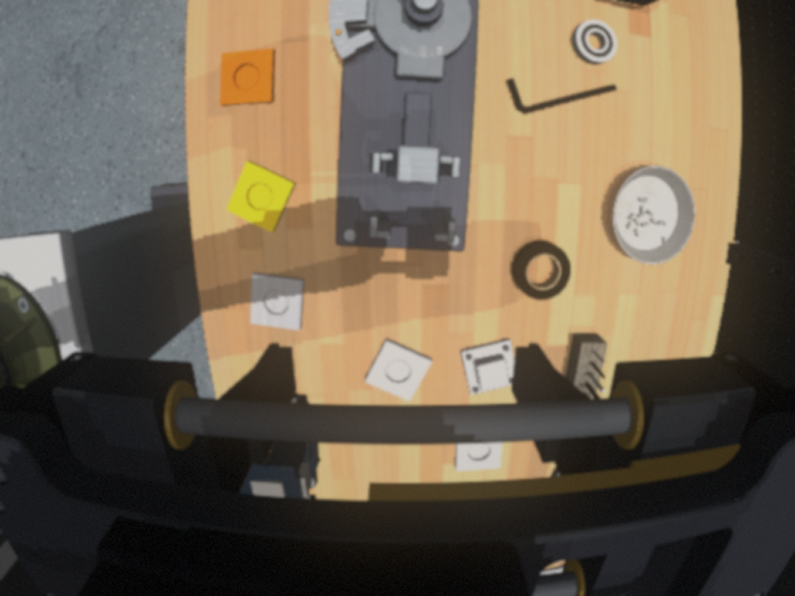

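```bash
python3 - <<'E'
from h import *
im=cv2.imread('pics/w1.png')
cv2.imwrite('pics/c3.png',cv2.resize(im[0:190,220:350],None,fx=4.2,fy=4.2,interpolation=cv2.INTER_CUBIC)[:798])
c=im[90:180,225:340];cv2.imwrite('pics/c4.png',cv2.resize(c,None,fx=6.5,fy=6.5,interpolation=cv2.INTER_CUBIC))
E
```

```text
(no output)
```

View pics/c4.png

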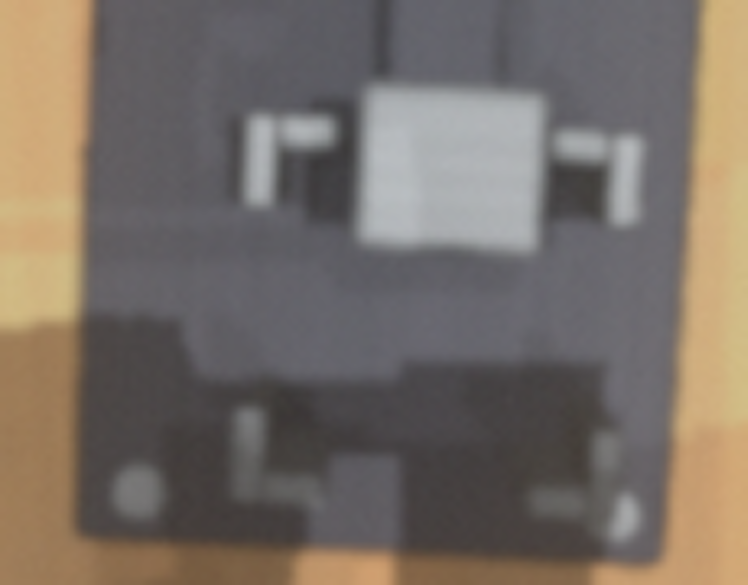

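```bash
python3 - <<'E'
from h import *
import pickle
im,c,s=pickle.load(open('w1.pkl','rb'))
f=lambda x,y,z:pix2world('wrist',*crop2full(x,y,225,90,6.5),z,c)
P=[f(*p,.074) for p in [(246,115),(642,135),(232,500),(619,516)]]
for p in P: print(p.round(4))
print('c',np.mean(P,0),np.linalg.norm(P[0]-P[1]),np.linalg.norm(P[2]-P[3]),np.linalg.norm(P[0]-P[2]),np.linalg.norm(P[1]-P[3]))
y=(P[0]-P[2]+P[1]-P[3]);x=P[1]-P[0]+P[3]-P[2];print('yaw',np.arctan2(-y[0],y[1]),np.arctan2(x[1],x[0]))
Q=[f(*p,.012) for p in [(78,535),(661,562)]];print('plate corners',Q)
g=lambda x,y,z:pix2world('wrist',x/1.42,y/1.42,z,c)
print('pivot',g(427,3,.07))
E
```

```text
[0.5564 0.2271 0.074 ]
[0.6286 0.2237 0.074 ]
[0.5529 0.1554 0.074 ]
[0.6255 0.1523 0.074 ]
c [0.59086914 0.18963928 0.074     ] 0.07227698922004162 0.07258005867367709 0.07182680214079079 0.0714276116233083
yaw -0.0466361491412736 -0.045240669255137506
plate corners [array([0.51423915, 0.13745644, 0.012     ]), array([0.64177487, 0.13110814, 0.012     ])]
pivot [0.60230717 0.35976689 0.07      ]
```

Emit:
{"op": "play_rows", "data": {"translation": [[-25, 0, 0], [-25, 0, 0], [-25, 0, 0], [-25, 0, 0], [-25, 0, 0], [-25, 0, 0], [0, 0, 0], [0, 0, 0], [0, 0, 0], [0, 0, 0]], "turn": [[0, 0, 0], [0, 0, 0], [0, 0, 0], [0, 0, 0], [0, 0, 0], [0, 0, 0], [0, 0, 0], [0, 0, 0], [0, 0, 0], [0, 0, 0]], "fingers": [1, 1, 1, 1, 1, 1, 1, 1, 1, 1]}}

```text
time: 3.53
position: [0.5818, 0.2896, 0.3028]
tool_rot: [-1.208, 1.21, -1.211]
ft_force: [0.0, -1.2, -0.2]
grip_width: 0.997
```

```bash
python3 - <<'E'
from h import *
import pickle
s=ctrl.get_state();plan([0.58,0.14,0.3],0)
im=ctrl.get_image('wrist');c=ctrl.camera_info('wrist');pickle.dump((im,c,s),open('w2.pkl','wb'))
cv2.imwrite('pics/w2.png',im);cv2.imwrite('pics/w2b.png',cv2.resize(im[0:250,150:400],None,fx=2.4,fy=2.4,interpolation=cv2.INTER_CUBIC))
E
```

```text
t 3.53 pos [0.5818 0.2896 0.3028] F [ 0.  -1.2 -0.2] w 86.8
R0x,z [-0.002 -1.     0.   ] [ 1.    -0.002  0.   ] yaw -0.002
 trans in current tool [149.6   2.8  -1.6]  in final tool [149.6   2.8  -1.8]  turn [-0.0002 -0.0018  0.0003]
```

View pics/w2b.png

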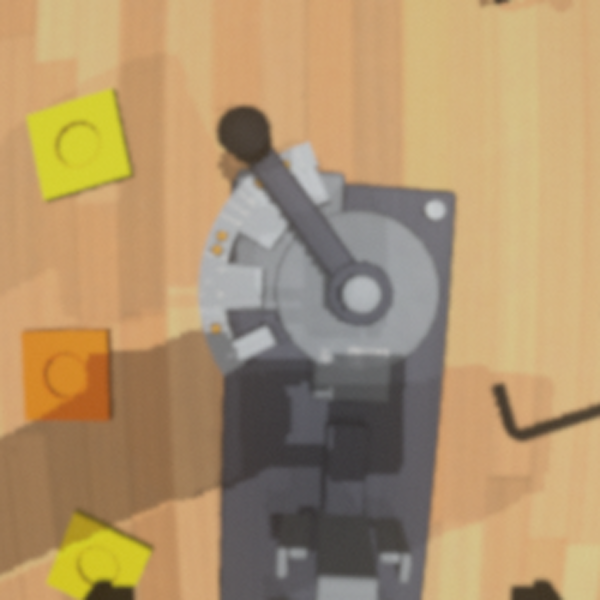

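```bash
python3 - <<'E'
from h import *
import pickle
im,c,s=pickle.load(open('w2.pkl','rb'))
f=lambda x,y,z:pix2world('wrist',*crop2full(x,y,150,0,2.4),z,c)
k=f(244,132,.110);p=f(362,293,.07);print(k,p,np.linalg.norm((k-p)[:2]),np.arctan2(*(k-p)[1::-1]))
yaw=-.047;u=np.array([-np.sin(yaw),np.cos(yaw)]);n=np.array([.5909,.1896]);pv=n+.172*u;print('pivot pred',pv)
for q in(0,.6,1.2):
  h=np.pi+yaw+.3-q;print(q,h,pv+.095*np.array([np.cos(h),np.sin(h)]))
i=cv2.resize(im[30:130,220:330],None,fx=6,fy=6,interpolation=cv2.INTER_CUBIC);cv2.imwrite('pics/c5.png',i)
E
```

```text
[0.54782074 0.43416874 0.11      ] [0.60243731 0.35849804 0.07      ] 0.09332216284028286 2.195981790232477
pivot pred [0.59898102 0.36141006]
0 3.394592653589793 [0.50700527 0.33763065]
0.6 2.7945926535897927 [0.50964329 0.39371749]
1.2 2.194592653589793 [0.54348956 0.43851841]
```

View pics/c5.png

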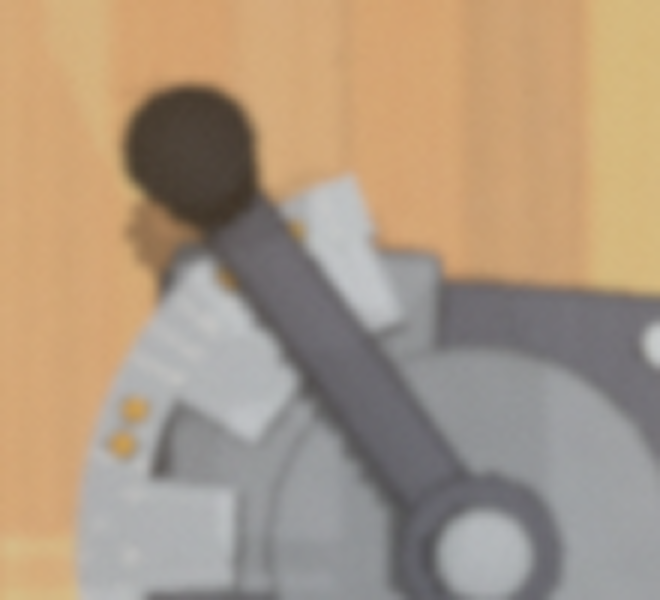

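Emit:
{"op": "play_rows", "data": {"translation": [[0, 14, 0], [0, 14, 0], [0, 14, 0], [0, 14, 0], [0, 14, 0], [0, 14, 0], [0, 14, 0], [0, 14, 0], [0, 14, 0], [0, 14, 0]], "turn": [[0, -0.12, 0], [0, -0.12, 0], [0, -0.12, 0], [0, -0.12, 0], [0, -0.12, 0], [0, -0.12, 0], [0, -0.12, 0], [0, -0.12, 0], [0, -0.12, 0], [0, -0.12, 0]], "fingers": [1, 1, 1, 1, 1, 1, 1, 1, 1, 1]}}

```text
time: 4.42
position: [0.5822, 0.2892, 0.1623]
tool_rot: [-1.551, 0.288, -0.289]
ft_force: [0.6, -0.2, 0.6]
grip_width: 0.996
```

```bash
python3 - <<'E'
from h import *
print(ctrl.get_state()['joint_positions'].round(2));plan([0.546,0.436,0.16],1.2)
E
```

```text
[-0.68  0.35  0.22  1.54 -0.08  1.26  0.76]
t 4.42 pos [0.5822 0.2892 0.1623] F [ 0.6 -0.2  0.6] w 86.7
R0x,z [ 0.933 -0.359  0.   ] [0.359 0.933 0.   ] yaw 1.203
 trans in current tool [-86.6   2.4 123.9]  in final tool [-87.    2.3 123.7]  turn [-0.0004  0.0032  0.0005]
```

Emit:
{"op": "play_rows", "data": {"translation": [[-17.4, 0, 24.8], [-17.4, 0, 24.8], [-17.4, 0, 24.8], [-17.4, 0, 24.8], [-17.4, 0, 24.8], [0, 20, 0], [0, 25, 0], [0, 25, 0], [0, 20, 0], [0, 0, 0]], "turn": [[0, 0, 0], [0, 0, 0], [0, 0, 0], [0, 0, 0], [0, 0, 0], [0, 0, 0], [0, 0, 0], [0, 0, 0], [0, 0, 0], [0, 0, 0]], "fingers": [1, 1, 1, 1, 1, 1, 1, 1, 1, 1]}}

```text
time: 5.25
position: [0.5437, 0.4343, 0.0675]
tool_rot: [-1.558, 0.297, -0.289]
ft_force: [-0.5, -0.5, -0.9]
grip_width: 1.004
```

Emit:
{"op": "play_rows", "data": {"translation": [[0, 0, 0], [0, 0, 0], [0, 0, 0], [0, 0, 0], [0, 0, 0], [0, 0, 0], [0, 0, 0], [0, 0, 0], [0, 0, 0], [0, 0, 0]], "turn": [[0, 0, 0], [0, 0, 0], [0, 0, 0], [0, 0, 0], [0, 0, 0], [0, 0, 0], [0, 0, 0], [0, 0, 0], [0, 0, 0], [0, 0, 0]], "fingers": [-0.3, -0.5, -1, -1, -1, -1, -1, -1, -1, -1], "grip_force": 20}}

```text
time: 6.08
position: [0.5459, 0.4375, 0.0725]
tool_rot: [-1.551, 0.292, -0.292]
ft_force: [-0.4, -1.9, 0.1]
grip_width: 0.325
```

```bash
python3 - <<'E'
from h import *
plan([0.546,0.436,0.071],1.2)
cv2.imwrite('pics/w3.png',ctrl.get_image('wrist'))
i=ctrl.get_image('top');cv2.imwrite('pics/t3.png',i)
E
```

```text
t 6.08 pos [0.5459 0.4375 0.0725] F [-0.4 -1.9  0.1] w 28.2
R0x,z [ 0.932 -0.363  0.   ] [ 0.363  0.932 -0.   ] yaw 1.199
 trans in current tool [ 0.7  1.5 -1.4]  in final tool [ 0.7  1.5 -1.4]  turn [ 0.0001 -0.0009  0.    ]
```

View pics/w3.png

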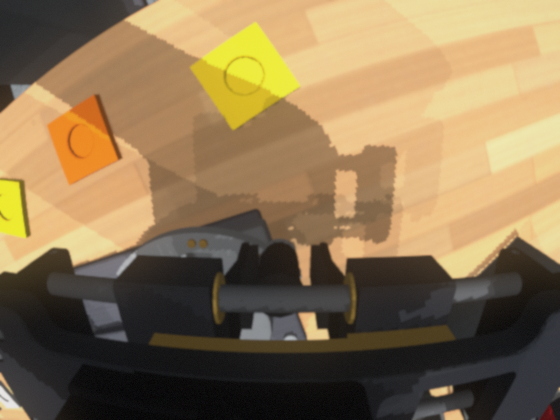

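Emit:
{"op": "play_rows", "data": {"translation": [[0, 0, 0], [0, 0, 0], [0, 0, 0], [0, 0, 0], [0, -4, 0], [0, -4, 0], [0, -4, 0], [0, -4, 0], [0, 0, 0], [0, 0, 0]], "turn": [[0, 0, 0], [0, 0, 0], [0, 0, 0], [0, 0, 0], [0, 0, 0], [0, 0, 0], [0, 0, 0], [0, 0, 0], [0, 0, 0], [0, 0, 0]], "fingers": [-1, -1, -1, -1, -1, -1, -1, -1, -1, -1], "grip_force": 30}}

```text
time: 7.02
position: [0.5463, 0.4371, 0.0889]
tool_rot: [-1.551, 0.292, -0.293]
ft_force: [2.1, -2.1, -3.5]
grip_width: 0.243
```

```bash
python3 - <<'E'
from h import *
plan([0.546,0.436,0.071],1.2)
s=ctrl.get_state()
R0=Ro.from_rotvec(s['tool_rot']).as_matrix()
yaw=-.05;n=np.array([.5909,.1896]);pv=n+.172*np.array([-np.sin(yaw),np.cos(yaw)])
for pv in (pv,np.array([.6015,.3600])):
  print(pv,np.linalg.norm(s['position'][:2]-pv),np.arctan2(*(s['position'][:2]-pv)[::-1]))
E
```

```text
t 7.02 pos [0.5463 0.4371 0.0889] F [ 2.1 -2.1 -3.5] w 21.2
R0x,z [ 0.932 -0.364  0.001] [ 0.364  0.932 -0.   ] yaw 1.199
 trans in current tool [ 0.1 17.9 -1.2]  in final tool [ 0.1 17.9 -1.2]  turn [ 0.     -0.0015  0.0006]
[0.59949642 0.36138504] 0.09256406020904487 2.183139029837341
[0.6015 0.36  ] 0.09485282904975402 2.1920311838545645
```

```bash
python3 - <<'E'
from h import *
s=ctrl.get_state();R0=Ro.from_rotvec(s['tool_rot']).as_matrix()
pv=np.array([.6015,.36]);a=2.191+np.arange(11)*.12
p=np.c_[pv+.095*np.c_[np.cos(a),np.sin(a)],0*a]
print((np.diff(p,axis=0)@R0*1000).round(1).tolist(),p[-1])
E
```

```text
[[-5.6, -0.0, -9.9], [-4.4, -0.0, -10.5], [-3.1, -0.0, -11.0], [-1.8, -0.0, -11.3], [-0.4, 0.0, -11.4], [0.9, 0.0, -11.4], [2.3, 0.0, -11.2], [3.6, 0.0, -10.8], [4.9, 0.0, -10.3], [6.1, 0.0, -9.6]] [0.50943941 0.33655118 0.        ]
```

Emit:
{"op": "play_rows", "data": {"translation": [[-5.6, 0, -9.9], [-4.4, 0, -10.5], [-3.1, 0, -11.0], [-1.8, 0, -11.3], [-0.4, 0, -11.4], [0.9, 0, -11.4], [2.3, 0, -11.2], [3.6, 0, -10.8], [4.9, 0, -10.3], [6.1, 0, -9.6]], "turn": [[0, 0, 0], [0, 0, 0], [0, 0, 0], [0, 0, 0], [0, 0, 0], [0, 0, 0], [0, 0, 0], [0, 0, 0], [0, 0, 0], [0, 0, 0]], "fingers": [-1, -1, -1, -1, -1, -1, -1, -1, -1, -1]}}

```text
time: 7.85
position: [0.5049, 0.3419, 0.0886]
tool_rot: [-1.547, 0.29, -0.282]
ft_force: [-4.5, 5.8, -3.3]
grip_width: 0.244
```

```bash
python3 - <<'E'
from h import *
plan([0.5094,0.3366,0.0725],1.2)
s=ctrl.get_state();d=s['position'][:2]-np.array([.6015,.36]);print(np.hypot(*d),np.arctan2(*d[::-1])%6.283)
cv2.imwrite('pics/w4.png',ctrl.get_image('wrist'))
E
```

```text
t 7.85 pos [0.5049 0.3419 0.0886] F [-4.5  5.8 -3.3] w 21.2
R0x,z [ 0.934 -0.357 -0.006] [0.357 0.934 0.004] yaw 1.206
 trans in current tool [ 6.2 16.  -3.4]  in final tool [ 6.1 16.1 -3.3]  turn [-0.0038  0.0057 -0.006 ]
0.09830742470532039 3.326534828814533
```

View pics/w4.png

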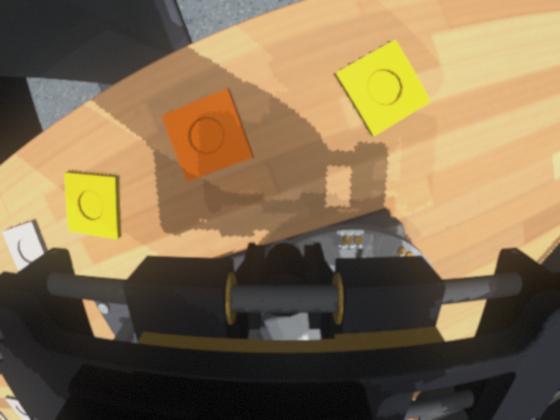

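Emit:
{"op": "play_rows", "data": {"translation": [[0, 0, 0], [0, 0, 0], [0, 0, 0], [0, 0, 0], [0, 0, 0], [0, 4, 0], [0, 4, 0], [0, 0, 0], [0, 0, 0], [0, 0, 0]], "turn": [[0, 0, 0], [0, 0, 0], [0, 0, 0], [0, 0, 0], [0, 0, 0], [0, 0, 0], [0, 0, 0], [0, 0, 0], [0, 0, 0], [0, 0, 0]], "fingers": [-1, -1, -1, -1, -1, -1, -1, -1, -1, -1]}}

```text
time: 8.73
position: [0.5085, 0.3366, 0.0802]
tool_rot: [-1.552, 0.293, -0.29]
ft_force: [-4.8, -0.0, -3.4]
grip_width: 0.25
```

```bash
python3 - <<'E'
from h import *
plan([0.5094,0.3366,0.0725],1.2)
s=ctrl.get_state()
for pv in ([.6015,.36],[.599,.361]):
  d=s['position'][:2]-np.array(pv);print(np.hypot(*d),np.arctan2(*d[::-1])%6.283)
cv2.imwrite('pics/t4.png',cv2.resize(ctrl.get_image('top')[170:270,120:280],None,fx=4.5,fy=4.5,interpolation=cv2.INTER_CUBIC))
E
```

```text
t 8.73 pos [0.5085 0.3366 0.0802] F [-4.8 -0.  -3.4] w 21.7
R0x,z [ 0.932 -0.363 -0.001] [ 0.363  0.932 -0.001] yaw 1.199
 trans in current tool [0.9 7.7 0.3]  in final tool [0.9 7.7 0.3]  turn [ 0.0009 -0.0007 -0.0013]
0.09591960114239964 3.3875211083671175
0.09375186864566593 3.4043637904500823
```

View pics/t4.png

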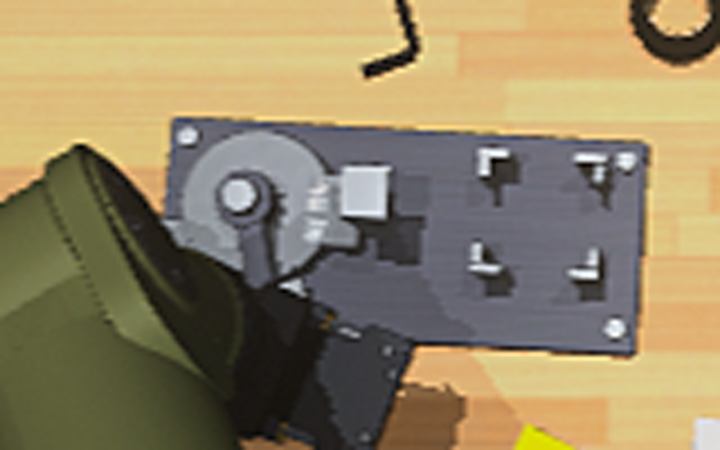

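Emit:
{"op": "play_rows", "data": {"translation": [[0, 3, 0], [0, 3, 0], [0, 2, 0], [0, 0, 0], [0, 0, 0], [0, 0, 0], [0, 0, 0], [0, 0, 0], [0, 0, 0], [0, 0, 0]], "turn": [[0, 0, 0], [0, 0, 0], [0, 0, 0], [0, 0, 0], [0, 0, 0], [0, 0, 0], [0, 0, 0], [0, 0, 0], [0, 0, 0], [0, 0, 0]], "fingers": [-1, -1, -1, -1, -1, -1, -1, -1, -1, -1]}}

```text
time: 9.62
position: [0.5079, 0.3369, 0.0753]
tool_rot: [-1.551, 0.294, -0.29]
ft_force: [-12.8, -4.2, 12.8]
grip_width: 0.245
```

```bash
python3 - <<'E'
from h import *
plan([0.5094,0.3366,0.0725],1.2)
E
```

```text
t 9.62 pos [0.5079 0.3369 0.0753] F [-12.8  -4.2  12.8] w 21.3
R0x,z [ 0.932 -0.363 -0.003] [ 0.363  0.932 -0.   ] yaw 1.199
 trans in current tool [1.5 2.8 0.3]  in final tool [1.5 2.8 0.3]  turn [ 0.0004 -0.0009 -0.0026]
```

Emit:
{"op": "play_rows", "data": {"translation": [[0, 0, 0], [0, 0, 0], [0, 0, 0], [0, 0, 0], [0, 0, 0], [0, 0, 0], [0, 0, 0], [0, 0, 0], [0, 0, 0], [0, 0, 0]], "turn": [[0, 0, 0], [0, 0, 0], [0, 0, 0], [0, 0, 0], [0, 0, 0], [0, 0, 0], [0, 0, 0], [0, 0, 0], [0, 0, 0], [0, 0, 0]], "fingers": [-0.45, -0.4, -0.4, -0.4, -0.4, -0.4, -0.4, -0.4, -0.4, -0.4]}}

```text
time: 10.45
position: [0.5093, 0.3366, 0.0725]
tool_rot: [-1.551, 0.292, -0.292]
ft_force: [1.3, -0.0, 0.6]
grip_width: 0.305
```

```bash
python3 - <<'E'
from h import *
plan([0.5094,0.3366,0.0725],1.2)
cv2.imwrite('pics/s5.png',cv2.resize(ctrl.get_image('side')[180:300,160:340],None,fx=4.3,fy=4.3,interpolation=cv2.INTER_CUBIC))
E
```

```text
t 10.45 pos [0.5093 0.3366 0.0725] F [ 1.3 -0.   0.6] w 26.5
R0x,z [ 0.932 -0.363  0.   ] [0.363 0.932 0.   ] yaw 1.199
 trans in current tool [0.1 0.  0.1]  in final tool [0.1 0.  0.1]  turn [-0.     -0.0009  0.0001]
```

View pics/s5.png

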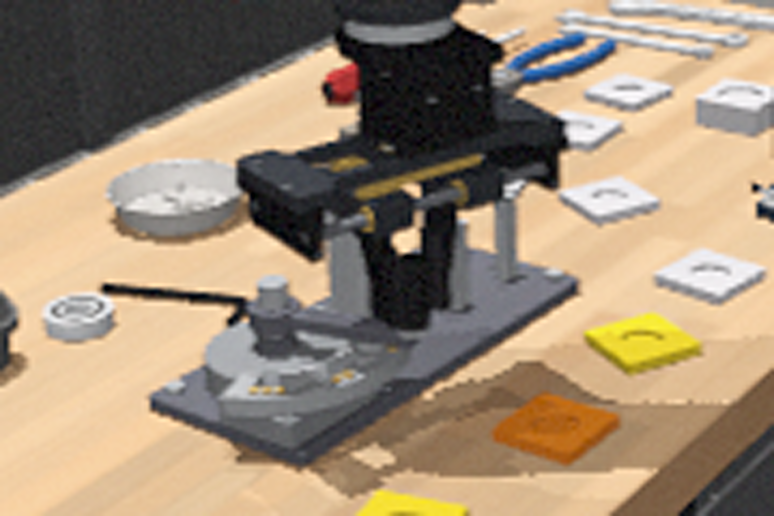

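Emit:
{"op": "play_rows", "data": {"translation": [[0, -10, 0], [0, -20, 0], [0, -25, 0], [0, -25, 0], [0, -25, 0], [0, -25, 0], [0, -25, 0], [0, -25, 0], [0, -25, 0], [0, -25, 0]], "turn": [[0, 0, 0], [0, 0, 0], [0, 0, 0], [0, 0, 0], [0, 0.12, 0], [0, 0.12, 0], [0, 0.12, 0], [0, 0.12, 0], [0, 0.12, 0], [0, 0.12, 0]], "fingers": [0, 0, 0.5, 1, 1, 1, 1, 1, 1, 1]}}

```text
time: 11.33
position: [0.509, 0.3364, 0.3049]
tool_rot: [-1.395, 0.854, -0.854]
ft_force: [0.8, 0.5, 0.0]
grip_width: 0.953
```

Emit:
{"op": "play_rows", "data": {"translation": [[0, 0, 0], [0, 0, 0], [0, 0, 0], [0, 0, 0], [0, 0, 0], [30, 0, 10], [30, 0, 10], [30, 0, 10], [0, 0, 0], [0, 0, 0]], "turn": [[0, 0.12, 0], [0, 0.12, 0], [0, 0.12, 0], [0, 0.12, 0], [0, 0.05, 0], [0, 0, 0], [0, 0, 0], [0, 0, 0], [0, 0, 0], [0, 0, 0]], "fingers": [1, 1, 1, 1, 1, 1, 1, 1, 1, 1]}}

```text
time: 12.17
position: [0.5356, 0.2424, 0.3039]
tool_rot: [-1.181, 1.25, -1.251]
ft_force: [0.1, 0.5, -0.6]
grip_width: 1.0
```

```bash
python3 - <<'E'
from h import *
import pickle
s=ctrl.get_state();plan([0.58,0.14,0.3],0)
im=ctrl.get_image('wrist');c=ctrl.camera_info('wrist');pickle.dump((im,c,s),open('w6.pkl','wb'))
cv2.imwrite('pics/w6.png',im);cv2.imwrite('pics/w6b.png',cv2.resize(im[0:250,200:450],None,fx=2.4,fy=2.4,interpolation=cv2.INTER_CUBIC))
E
```

```text
t 12.17 pos [0.5356 0.2424 0.3039] F [ 0.1  0.5 -0.6] w 87.0
R0x,z [-0.056 -0.998 -0.001] [ 0.998 -0.056  0.001] yaw -0.056
 trans in current tool [99.7  3.9 50. ]  in final tool [102.4   3.9  44.4]  turn [-0.0015 -0.0561 -0.0007]
```

View pics/w6b.png

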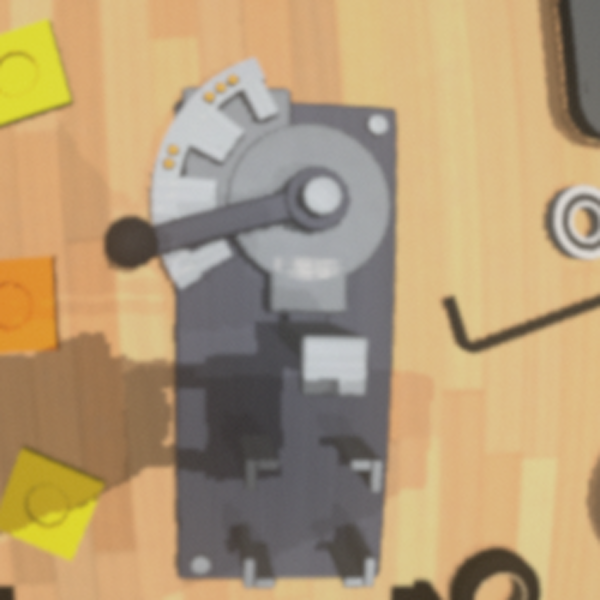

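```bash
python3 - <<'E'
from h import *
import pickle
im,c,s=pickle.load(open('w6.pkl','rb'))
f=lambda x,y,z:pix2world('wrist',*crop2full(x,y,200,0,2.4),z,c)
P=[f(*p,.074) for p in [(247,460),(381,461),(245,587),(373,586)]]
print('nest',np.mean(P,0),[np.linalg.norm(P[a]-P[b]).round(4) for a,b in [(0,1),(2,3),(0,2),(1,3)]])
y=(P[0]-P[2]+P[1]-P[3]);print(np.arctan2(-y[0],y[1]))
Q=[f(*p,.012) for p in [(397,108),(380,577),(178,577)]];print(Q,np.arctan2(-(Q[0]-Q[1])[0],(Q[0]-Q[1])[1]),[np.linalg.norm(Q[a]-Q[b]).round(4) for a,b in [(0,1),(2,1)]])
k=f(131,243,.110);p=f(322,195,.07);print(k,p,np.linalg.norm((k-p)[:2]),np.arctan2(*(k-p)[1::-1])%6.283)
# top view nest estimate
t=cv2.imread('pics/t4.png')
g=lambda x,y,z:pix2world('top',*crop2full(x,y,120,170,4.5),z)
P=[g(*p,.074) for p in [(479,149),(605,155),(472,270),(597,280)]]
print('top nest',np.mean(P,0),[np.linalg.norm(P[a]-P[b]).round(4) for a,b in [(0,1),(2,3),(0,2),(1,3)]])
cv2.imwrite('pics/c7.png',cv2.resize(t[120:340,430:680],None,fx=3,fy=3,interpolation=cv2.INTER_CUBIC))
cv2.imwrite('pics/c8.png',cv2.resize(im[180:250,270:380],None,fx=7,fy=7,interpolation=cv2.INTER_CUBIC))
E
```

```text
nest [0.59103419 0.18992298 0.074     ] [np.float64(0.0709), np.float64(0.0713), np.float64(0.0712), np.float64(0.0712)]
-0.04735838638179444
[array([0.6575755 , 0.41989294, 0.012     ]), array([0.64292046, 0.13083602, 0.012     ]), array([0.51421826, 0.13853166, 0.012     ])] -0.05065614081113026 [np.float64(0.2894), np.float64(0.1289)]
[0.50807343 0.34006662 0.11      ] [0.60119594 0.36186012 0.07      ] 0.09563868653341087 3.3713002610499094
top nest [0.59131341 0.18586781 0.074     ] [np.float64(0.0729), np.float64(0.0719), np.float64(0.0703), np.float64(0.0726)]
```

View pics/c7.png

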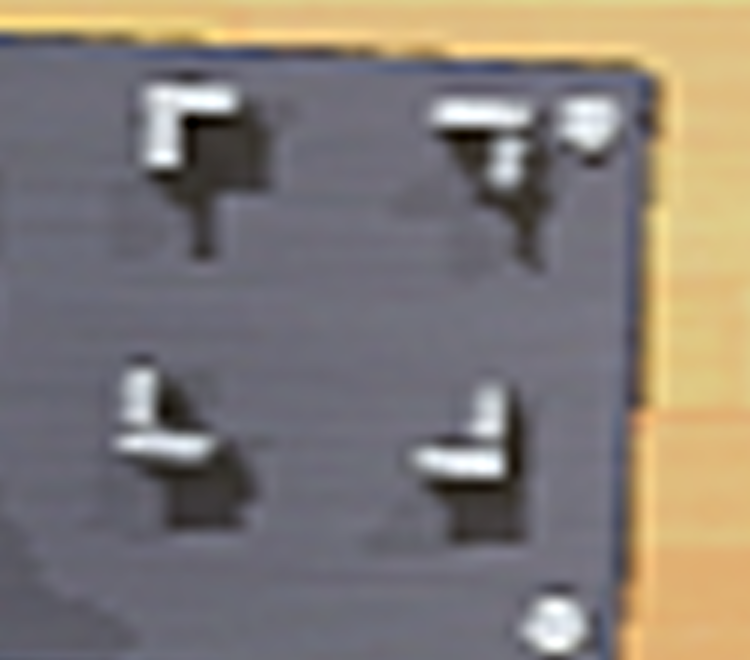

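View pics/c8.png

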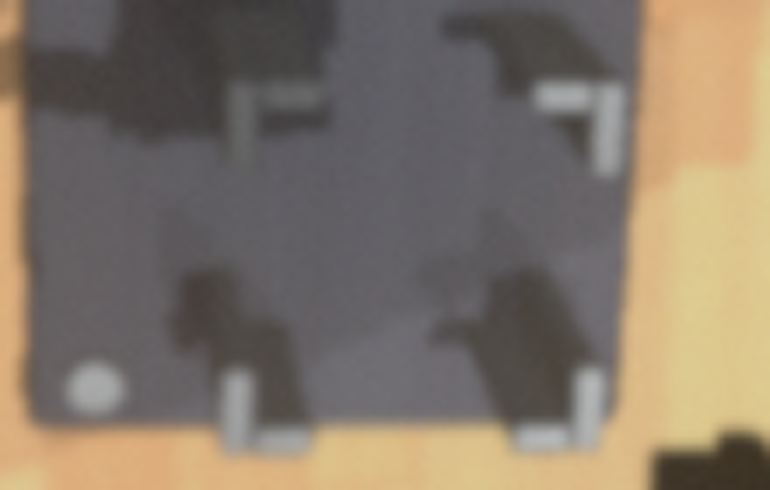

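Emit:
{"op": "play_rows", "data": {"translation": [[0, 0, 0], [28, 0, 2], [32, 0, 2], [32, 0, 2], [32, 0, 2], [32, 0, 2], [32, 0, 2], [32, 0, 2], [32, 0, 2], [32, 0, 2]], "turn": [[0, -0.05, 0], [0, 0, 0], [0, 0, 0], [0, 0, 0], [0, 0, 0], [0, 0, 0], [0, 0, 0], [0, 0, 0], [0, 0, 0], [0, 0, 0]], "fingers": [1, 1, 1, 1, 1, 1, 1, 1, 1, 1]}}

```text
time: 13.05
position: [0.5525, -0.0383, 0.303]
tool_rot: [-1.209, 1.207, -1.207]
ft_force: [0.4, -0.0, 0.1]
grip_width: 1.001
```

Emit:
{"op": "play_rows", "data": {"translation": [[32, 6, 2], [32, 6, 1], [32, 6, 1], [32, 6, 1], [32, 6, 1], [32, 7, 1], [32, 7, 1], [4, 7, 0], [0, 0, 0], [0, 0, 0]], "turn": [[0, 0, 0], [0, 0, 0], [0, 0, 0], [0, 0, 0], [0, 0, 0], [0, 0, 0], [0, 0, 0], [0, 0, 0], [0, 0, 0], [0, 0, 0]], "fingers": [1, 1, 1, 1, 1, 1, 1, 1, 1, 1]}}

```text
time: 13.88
position: [0.5608, -0.2648, 0.2511]
tool_rot: [-1.209, 1.21, -1.207]
ft_force: [1.1, -0.3, 0.1]
grip_width: 0.998
```

```bash
python3 - <<'E'
from h import *
import pickle
s=ctrl.get_state();plan([0.5615,-0.269,0.252],0);print(s['joint_positions'].round(2))
im=ctrl.get_image('wrist');c=ctrl.camera_info('wrist');pickle.dump((im,c,s),open('w7.pkl','wb'))
cv2.imwrite('pics/w7.png',im);cv2.imwrite('pics/w7b.png',cv2.resize(im,None,fx=1.42,fy=1.42,interpolation=cv2.INTER_CUBIC))
cv2.imwrite('pics/t7.png',ctrl.get_image('top'))
print(pix2world('top',350,262,.1))
E
```

```text
t 13.88 pos [ 0.5608 -0.2648  0.2511] F [ 1.1 -0.3  0.1] w 86.8
R0x,z [ 0.001 -1.    -0.002] [ 1.     0.001 -0.001] yaw 0.001
 trans in current tool [ 4.2 -0.9  0.7]  in final tool [ 4.2 -0.9  0.7]  turn [ 0.0008  0.001  -0.0016]
[-0.2   0.29  0.74  1.51 -0.2   1.42  0.56]
[ 0.4742253  -0.09451563  0.1       ]
```

View pics/w7b.png

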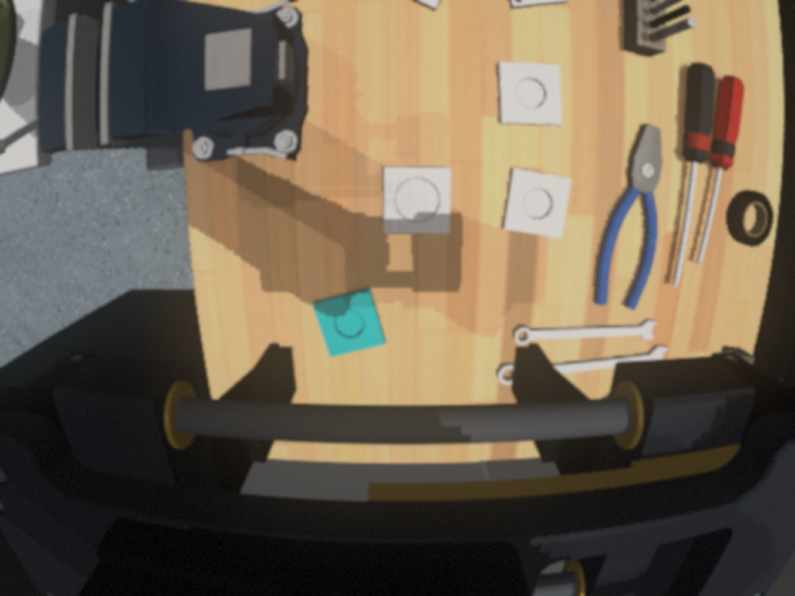

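View pics/t7.png

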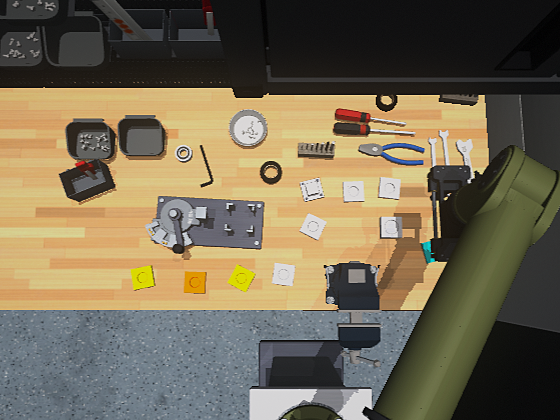

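```bash
python3 - <<'E'
from h import *
im=cv2.imread('pics/w7.png')
cv2.imwrite('pics/c9.png',cv2.resize(im[105:180,250:340],None,fx=8,fy=8,interpolation=cv2.INTER_CUBIC))
E
```

```text
(no output)
```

View pics/c9.png

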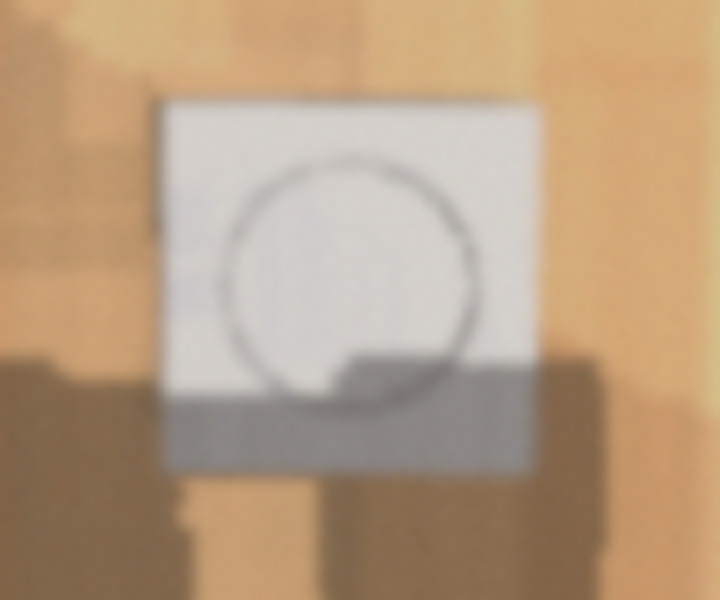

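```bash
cat >> h.py <<'E'
def sq(pts,f,z):
    # pts TL,TR,BR,BL in image of wrist (up=+y,right=+x)
    P=np.array([f(*p,z) for p in pts]);c=P.mean(0)
    e=(P[1]-P[0]+P[2]-P[3]);g=(P[0]-P[3]+P[1]-P[2])
    print('c',c.round(4),'sides',[np.linalg.norm(P[i]-P[i-1]).round(4) for i in range(4)],'yaw',np.arctan2(e[1],e[0]).round(3),np.arctan2(-g[0],g[1]).round(3));return c
E
python3 - <<'E'
from h import *
import pickle
im,c,s=pickle.load(open('w7.pkl','rb'))
f=lambda x,y,z:pix2world('wrist',*crop2full(x,y,250,105,8),z,c)
p=sq([(162,100),(540,103),(536,472),(162,472)],f,.024)
print('turquoise ignore'); plan([p[0],p[1],.15],-.009)
g=lambda x,y,z:pix2world('wrist',x/1.42,y/1.42,z,c)
print(sq([(499,62),(560,65),(562,124),(501,123)],g,.008),sq([(511,168),(571,179),(563,238),(505,230)],g,.008))
E
```

```text
c [ 0.5727 -0.2168  0.024 ] sides [np.float64(0.0563), np.float64(0.056), np.float64(0.056), np.float64(0.0567)] yaw 0.002 0.001
turquoise ignore
t 13.98 pos [ 0.5614 -0.2641  0.2519] F [ 0.6 -0.5  0.2] w 86.7
R0x,z [ 0.003 -1.    -0.001] [1.    0.003 0.001] yaw 0.003
 trans in current tool [-47.1 102.   11.3]  in final tool [-47.4 101.9  10.8]  turn [-0.0008  0.012  -0.0014]
c [ 0.674  -0.1195  0.008 ] sides [np.float64(0.0555), np.float64(0.0566), np.float64(0.0549), np.float64(0.0567)] yaw 0.049 0.036
c [ 0.6831 -0.2196  0.008 ] sides [np.float64(0.0561), np.float64(0.0577), np.float64(0.0552), np.float64(0.0565)] yaw -0.112 -0.071
[ 0.67395807 -0.119479    0.008     ] [ 0.68313218 -0.21957354  0.008     ]
```

Emit:
{"op": "play_rows", "data": {"translation": [[-16, 20, 4], [-16, 25, 4], [-15, 30, 3], [0, 30, 0], [0, 30, 0], [0, 30, 0], [0, 30, 0], [0, 25, 0], [0, 15, 0], [0, 10, 0]], "turn": [[0, 0, 0], [0, 0, 0], [0, 0, 0], [0, 0, 0], [0, 0, 0], [0, 0, 0], [0, 0, 0], [0, 0, 0], [0, 0, 0], [0, 0, 0]], "fingers": [1, 1, 1, 1, 1, 1, 1, 1, 1, 1]}}

```text
time: 14.82
position: [0.5711, -0.2168, 0.0048]
tool_rot: [-1.21, 1.21, -1.205]
ft_force: [0.0, 0.5, 0.7]
grip_width: 0.996
```

Emit:
{"op": "play_rows", "data": {"translation": [[0, 0, 0], [0, 0, 0], [0, 0, 0], [0, 0, 0], [0, 0, 0], [0, 0, 0], [0, 0, 0], [0, 0, 0], [0, 0, 0], [0, 0, 0]], "turn": [[0, 0, 0], [0, 0, 0], [0, 0, 0], [0, 0, 0], [0, 0, 0], [0, 0, 0], [0, 0, 0], [0, 0, 0], [0, 0, 0], [0, 0, 0]], "fingers": [0.5, 0.2, -1, -1, -1, -1, -1, -1, -1, -1], "grip_force": 20}}

```text
time: 15.65
position: [0.5718, -0.22, 0.0075]
tool_rot: [-1.208, 1.209, -1.211]
ft_force: [-0.8, 0.8, 5.9]
grip_width: 0.643
```

```bash
python3 - <<'E'
from h import *
plan([.5727,-.2168,.005],0)
E
```

```text
t 15.65 pos [ 0.5718 -0.22    0.0075] F [-0.8  0.8  5.9] w 55.9
R0x,z [-0.001 -1.    -0.   ] [ 1.    -0.001  0.001] yaw -0.001
 trans in current tool [-3.2  2.5  0.9]  in final tool [-3.2  2.5  0.9]  turn [-0.0014 -0.0011 -0.0001]
```

Emit:
{"op": "play_rows", "data": {"translation": [[0, -5, 0], [0, -10, 0], [0, -20, 0], [0, -25, 0], [0, -25, 0], [0, -25, 0], [-20, -10, 1], [-28, -5, 1], [-28, 0, 1], [-28, 0, 1]], "turn": [[0, 0, 0], [0, 0, 0], [0, 0, 0], [0, 0, 0], [0, 0, 0], [0, 0, 0], [0, 0, 0], [0, 0, 0], [0, 0, 0], [0, 0, 0]], "fingers": [-1, -1, -1, -1, -1, -1, -1, -1, -1, -1], "grip_force": 35}}

```text
time: 16.48
position: [0.5751, -0.1151, 0.1325]
tool_rot: [-1.207, 1.21, -1.211]
ft_force: [0.3, 1.1, -1.8]
grip_width: 0.641
```

Emit:
{"op": "play_rows", "data": {"translation": [[-30, 0, 1], [-30, 0, 1], [-30, 0, 1], [-30, 0, 1], [-30, 0, 1], [-30, 0, 1], [-30, 0, 1], [-30, 0, 1], [-30, 0, 1], [-20, 0, 1]], "turn": [[0, 0, 0], [0, 0, 0], [0, 0, 0], [0, 0, 0], [0, 0, 0], [0, 0, 0], [0, 0, 0], [0, 0, 0], [0, 0, 0], [0, 0.05, 0]], "fingers": [-1, -1, -1, -1, -1, -1, -1, -1, -1, -1]}}

```text
time: 17.32
position: [0.5847, 0.1779, 0.1317]
tool_rot: [-1.185, 1.246, -1.243]
ft_force: [0.3, 0.4, -1.3]
grip_width: 0.639
```

```bash
python3 - <<'E'
from h import *
plan([.5898,.1864,.095],-.05)
cv2.imwrite('pics/w10.png',ctrl.get_image('wrist'))
E
```

```text
t 17.32 pos [0.5847 0.1779 0.1317] F [ 0.3  0.4 -1.3] w 55.6
R0x,z [-0.048 -0.999 -0.001] [ 0.999 -0.048 -0.001] yaw -0.048
 trans in current tool [-8.6 36.7  4.7]  in final tool [-8.7 36.7  4.7]  turn [ 0.0007  0.0017 -0.0013]
```

View pics/w10.png

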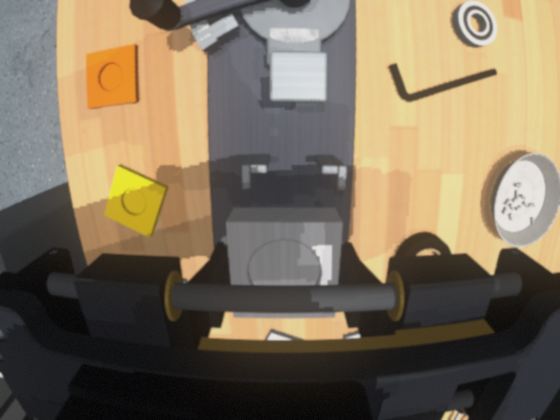

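Emit:
{"op": "play_rows", "data": {"translation": [[-4, 10, 2], [-4, 10, 2], [0, 5, 0], [0, 0, 0], [0, 0, 0], [0, 0, 0], [0, 0, 0], [0, 0, 0], [0, 0, 0], [0, 0, 0]], "turn": [[0, 0, 0], [0, 0, 0], [0, 0, 0], [0, 0, 0], [0, 0, 0], [0, 0, 0], [0, 0, 0], [0, 0, 0], [0, 0, 0], [0, 0, 0]], "fingers": [-1, -1, -1, -1, -1, -1, -1, -1, -1, -1]}}

```text
time: 18.2
position: [0.5901, 0.1819, 0.1069]
tool_rot: [-1.184, 1.247, -1.247]
ft_force: [-0.3, -0.5, -1.9]
grip_width: 0.64
```

```bash
python3 - <<'E'
from h import *
import pickle
plan([.5898,.1864,.095],-.05)
s=ctrl.get_state();im=ctrl.get_image('wrist');c=ctrl.camera_info('wrist');pickle.dump((im,c,s),open('w11.pkl','wb'))
cv2.imwrite('pics/w11.png',cv2.resize(im[150:300,200:370],None,fx=4,fy=4,interpolation=cv2.INTER_CUBIC))
E
```

```text
t 18.2 pos [0.5901 0.1819 0.1069] F [-0.3 -0.5 -1.9] w 55.7
R0x,z [-0.051 -0.999 -0.   ] [ 0.999 -0.051  0.   ] yaw -0.051
 trans in current tool [-4.5 11.9 -0.5]  in final tool [-4.5 11.9 -0.5]  turn [-0.0005 -0.0011 -0.0004]
```

View pics/w11.png

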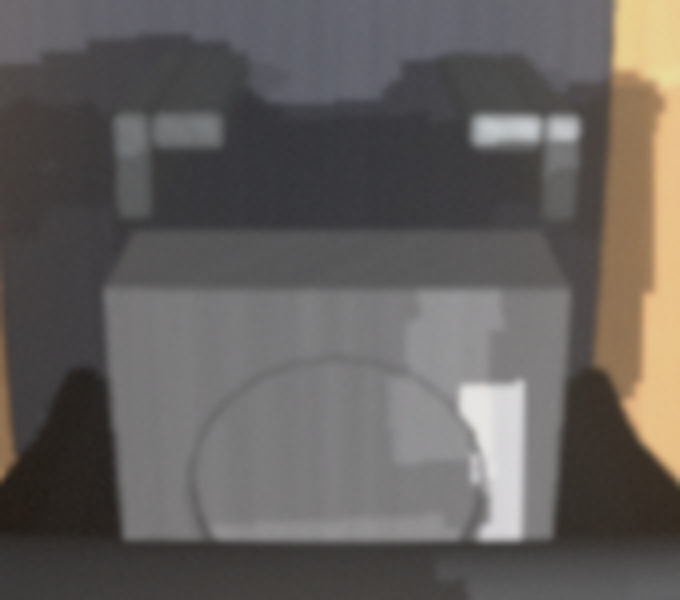

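```bash
python3 - <<'E'
from h import *
import pickle
im,c,s=pickle.load(open('w11.pkl','rb'))
f=lambda x,y,z:pix2world('wrist',*crop2full(x,y,200,150,4),z,c)
R=Ro.from_rotvec(s['tool_rot']).as_matrix()
for n,a,b,z in [('bot',(127,231),(547,231),.0994),('top',(105,289),(572,289),.1234),('post',(113,114),(581,115),.074),('postinner',(150,148),(543,148),.074)]:
    A=(f(*a,z)-s['position'])@R;B=(f(*b,z)-s['position'])@R
    print(n,'tool x,z mm',(A*1000).round(1)[[0,2]],(B*1000).round(1)[[0,2]],'mid z',((A+B)/2*1000).round(1)[2])
E
```

```text
bot tool x,z mm [-30.3 -28.6] [-30.3  29. ] mid z 0.2
top tool x,z mm [-30.4 -27.5] [-30.4  28.4] mid z 0.4
post tool x,z mm [-41.5 -34.3] [-41.3  37.9] mid z 1.8
postinner tool x,z mm [-36.  -28.7] [-36.1  32.1] mid z 1.7
```

Emit:
{"op": "play_rows", "data": {"translation": [[-2, 0, 0.4], [-1.8, 0, 0.4], [0, 6, 0], [0, 6, 0], [0, 3, 0], [0, 0, 0], [0, 0, 0], [0, 0, 0], [0, 0, 0], [0, 0, 0]], "turn": [[0, 0, 0], [0, 0, 0], [0, 0, 0], [0, 0, 0], [0, 0, 0], [0, 0, 0], [0, 0, 0], [0, 0, 0], [0, 0, 0], [0, 0, 0]], "fingers": [-1, -1, -1, -1, -1, -1, -1, -1, -1, -1]}}

```text
time: 19.08
position: [0.5912, 0.1857, 0.0919]
tool_rot: [-1.184, 1.246, -1.247]
ft_force: [-0.2, 0.6, -2.1]
grip_width: 0.641
```

```bash
python3 - <<'E'
from h import *
import pickle
plan([.5898,.1864,.095],-.05)
s=ctrl.get_state();im=ctrl.get_image('wrist');c=ctrl.camera_info('wrist');pickle.dump((im,c,s),open('w12.pkl','wb'))
cv2.imwrite('pics/w12.png',cv2.resize(im[150:300,200:370],None,fx=4,fy=4,interpolation=cv2.INTER_CUBIC))
cv2.imwrite('pics/s12.png',cv2.resize(ctrl.get_image('side')[190:290,200:340],None,fx=5.5,fy=5.5,interpolation=cv2.INTER_CUBIC))
E
```

```text
t 19.08 pos [0.5912 0.1857 0.0919] F [-0.2  0.6 -2.1] w 55.7
R0x,z [-0.051 -0.999 -0.   ] [ 0.999 -0.051  0.001] yaw -0.051
 trans in current tool [-0.6 -3.1 -1.4]  in final tool [-0.6 -3.1 -1.4]  turn [-0.0005 -0.001  -0.0003]
```

View pics/w12.png

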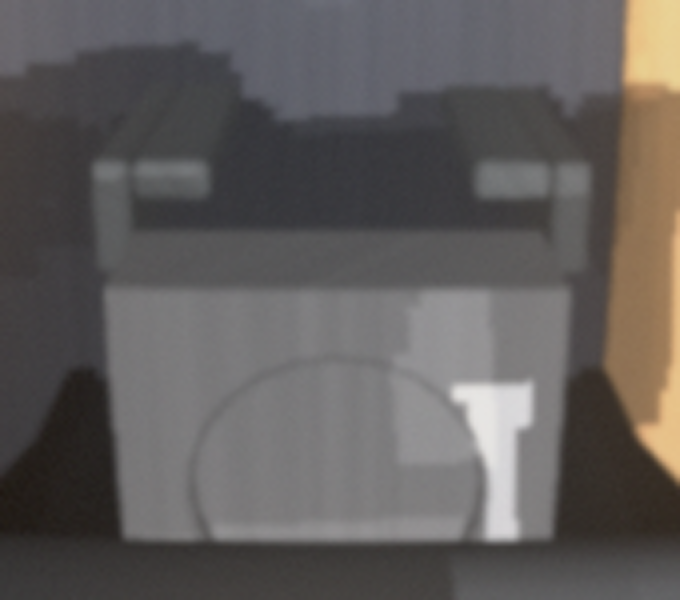

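View pics/s12.png

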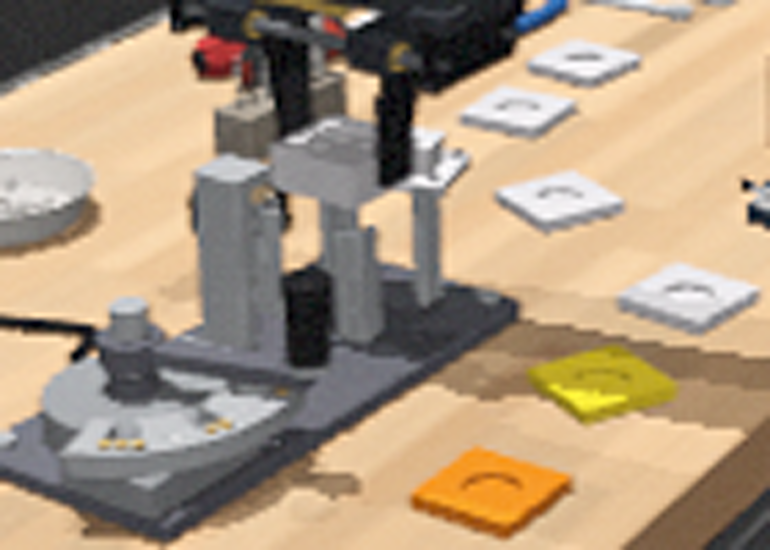

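```bash
cat > m.py <<'E'
from h import *
import pickle,sys
def rel(fn,L,ox,oy,fz):
    im,c,s=pickle.load(open(fn,'rb'));R=Ro.from_rotvec(s['tool_rot']).as_matrix()
    f=lambda x,y,z:pix2world('wrist',*crop2full(x,y,ox,oy,fz),z,c)
    for n,a,b,z in L:
        A=(f(*a,z)-s['position'])@R;B=(f(*b,z)-s['position'])@R
        print(n,'tool x,z mm',(A*1000).round(1)[[0,2]],(B*1000).round(1)[[0,2]],'mid z',((A+B)/2*1000).round(1)[2])
E
python3 - <<'E'
from m import *
rel('w12.pkl',[('bot',(127,231),(547,231),.0844),('top',(105,289),(572,289),.1084),('post',(93,162),(590,163),.074),('postinner',(132,198),(551,199),.074)],200,150,4)
E
```

```text
bot tool x,z mm [-30.3 -28.6] [-30.3  29.1] mid z 0.2
top tool x,z mm [-30.3 -27.5] [-30.3  28.4] mid z 0.5
post tool x,z mm [-37.5 -34.9] [-37.4  36.7] mid z 0.9
postinner tool x,z mm [-32.1 -29.4] [-32.   31.2] mid z 0.9
```

Emit:
{"op": "play_rows", "data": {"translation": [[0.6, 0, 0.5], [0, 6, 0], [0, 6, 0], [0, 6, 0], [0, 6, 0], [0, 0, 0], [0, 0, 0], [0, 0, 0], [0, 0, 0], [0, 0, 0]], "turn": [[0, 0, 0], [0, 0, 0], [0, 0, 0], [0, 0, 0], [0, 0, 0], [0, 0, 0], [0, 0, 0], [0, 0, 0], [0, 0, 0], [0, 0, 0]], "fingers": [-1, -1, -1, -1, -1, -1, -1, -1, -1, -1]}}

```text
time: 20.02
position: [0.5917, 0.1851, 0.068]
tool_rot: [-1.184, 1.246, -1.247]
ft_force: [0.2, 0.0, -2.2]
grip_width: 0.642
```

Emit:
{"op": "play_rows", "data": {"translation": [[0, 8, 0], [0, 8, 0], [0, 8, 0], [0, 8, 0], [0, 8, 0], [0, 5, 0], [0, 3, 0], [0, 0, 0], [0, 0, 0], [0, 0, 0]], "turn": [[0, 0, 0], [0, 0, 0], [0, 0, 0], [0, 0, 0], [0, 0, 0], [0, 0, 0], [0, 0, 0], [0, 0, 0], [0, 0, 0], [0, 0, 0]], "fingers": [-1, -1, -1, -1, -1, -1, -1, -1, -1, -1]}}

```text
time: 20.85
position: [0.5916, 0.185, 0.0196]
tool_rot: [-1.184, 1.246, -1.247]
ft_force: [0.1, 0.0, -1.4]
grip_width: 0.637
```

Emit:
{"op": "play_rows", "data": {"translation": [[0, 0.5, 0], [0, 0, 0], [0, 0, 0], [0, 0, 0], [0, 0, 0], [0, -15, 0], [0, -20, 0], [0, -25, 0], [0, -25, 0], [0, -25, 0]], "turn": [[0, 0, 0], [0, 0, 0], [0, 0, 0], [0, 0, 0], [0, 0, 0], [0, 0, 0], [0, 0, 0], [0, 0, 0], [0, 0, 0], [0, 0, 0]], "fingers": [0.6, 0.7, 0.7, 0.7, 0.7, 0.7, 0.7, 0.8, 1, 1]}}

```text
time: 21.68
position: [0.5913, 0.1849, 0.1302]
tool_rot: [-1.185, 1.247, -1.247]
ft_force: [0.9, 1.4, 0.0]
grip_width: 0.96
```

```bash
python3 - <<'E'
from h import *
import pickle
plan([.6,.0,.2],-.05)
s=ctrl.get_state();im=ctrl.get_image('wrist');c=ctrl.camera_info('wrist');pickle.dump((im,c,s),open('w13.pkl','wb'))
cv2.imwrite('pics/w13.png',im)
cv2.imwrite('pics/s13.png',cv2.resize(ctrl.get_image('side')[190:290,200:340],None,fx=5.5,fy=5.5,interpolation=cv2.INTER_CUBIC))
E
```

```text
t 21.68 pos [0.5913 0.1849 0.1302] F [0.9 1.4 0. ] w 83.5
R0x,z [-0.051 -0.999  0.   ] [ 0.999 -0.051 -0.   ] yaw -0.051
 trans in current tool [184.2 -69.8  18.2]  in final tool [184.3 -69.8  18. ]  turn [ 0.     -0.0011  0.    ]
```

View pics/w13.png

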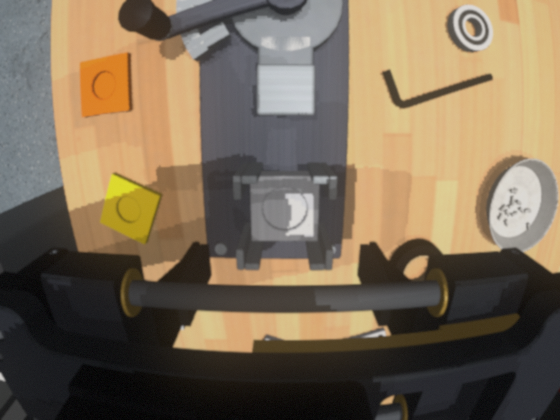

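View pics/s13.png

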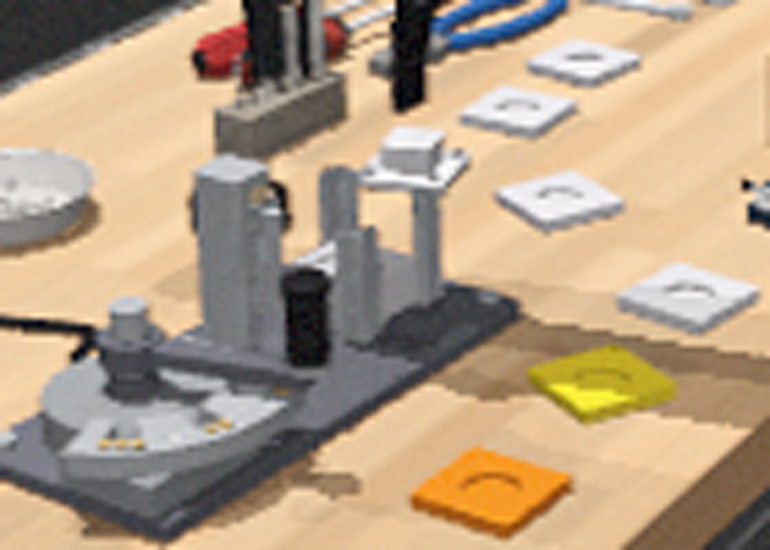

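Emit:
{"op": "play_rows", "data": {"translation": [[22, -16, -1], [28, -16, -1], [28, -16, -1], [28, -16, -1], [28, -16, -2], [28, -16, -2], [28, -10, -2], [28, 0, -2], [28, 0, -2], [0, 0, 0]], "turn": [[0, 0, 0], [0, 0, 0], [0, 0, 0], [0, 0, 0], [0, 0, 0], [0, 0, 0], [0, 0, 0], [0, 0, 0], [0, 0, 0], [0, -0.05, 0]], "fingers": [1, 1, 1, 1, 1, 1, 1, 1, 1, 1]}}

```text
time: 22.62
position: [0.5634, -0.0679, 0.2352]
tool_rot: [-1.207, 1.215, -1.219]
ft_force: [0.3, -1.3, -0.2]
grip_width: 1.001
```

Emit:
{"op": "play_rows", "data": {"translation": [[0, 0, 0], [0, 0, 0], [0, 0, 0], [0, 0, 0], [0, 0, 0], [0, 0, 0], [0, 0, 0], [0, 0, 0], [0, 0, 0], [0, 0, 0]], "turn": [[0, 0, 0], [0, 0, 0], [0, 0, 0], [0, 0, 0], [0, 0, 0], [0, 0, 0], [0, 0, 0], [0, 0, 0], [0, 0, 0], [0, 0, 0]], "fingers": [1, 1, 1, 1, 1, 1, 1, 1, 1, 1]}}

```text
time: 23.45
position: [0.5649, -0.0599, 0.2351]
tool_rot: [-1.209, 1.21, -1.21]
ft_force: [-0.6, -0.8, 1.0]
grip_width: 1.002
```

```bash
python3 - <<'E'
from h import *
import pickle
plan([.565,-.06,.236],0)
s=ctrl.get_state();im=ctrl.get_image('wrist');c=ctrl.camera_info('wrist');pickle.dump((im,c,s),open('w14.pkl','wb'))
cv2.imwrite('pics/w14.png',cv2.resize(im[:270,100:500],None,fx=2,fy=2,interpolation=cv2.INTER_CUBIC))
E
```

```text
t 23.45 pos [ 0.5649 -0.0599  0.2351] F [-0.6 -0.8  1. ] w 87.2
R0x,z [-0.001 -1.    -0.   ] [ 1.    -0.001  0.   ] yaw -0.001
 trans in current tool [ 0.1 -0.9  0.1]  in final tool [ 0.1 -0.9  0.1]  turn [-0.0001 -0.001  -0.0001]
```

View pics/w14.png

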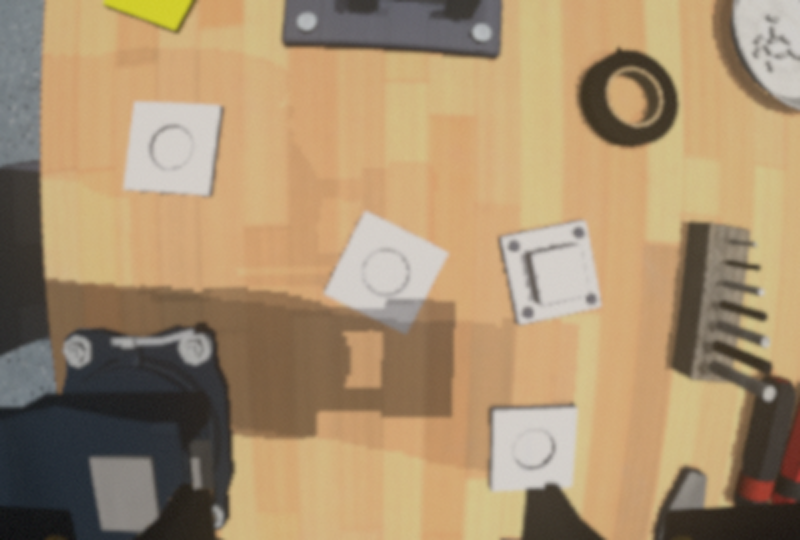

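```bash
python3 - <<'E'
from h import *
import pickle
im,c,s=pickle.load(open('w14.pkl','rb'))
f=lambda x,y,z:pix2world('wrist',*crop2full(x,y,100,0,2),z,c)
print('b');p=sq([(366,212),(449,254),(406,332),(325,292)],f,.008)
print('a');sq([(135,101),(222,106),(211,194),(123,188)],f,.008)
print('c');sq([(490,408),(576,404),(575,490),(491,490)],f,.008)
print('cover');sq([(500,236),(583,221),(601,305),(518,323)],f,.008)
print('stand',[f(*q,.0).round(3) for q in [(690,225),(672,372),(750,230)]],f(672,372,.04),'vise',f(205,330,.05),f(230,420,.05))
plan([p[0],p[1]-.0015,.002],-.47)
E
```

```text
b
c [ 0.576  -0.0076  0.008 ] sides [np.float64(0.0538), np.float64(0.0552), np.float64(0.0539), np.float64(0.0545)] yaw -0.465 -0.481
a
c [0.4466 0.0731 0.008 ] sides [np.float64(0.0552), np.float64(0.0561), np.float64(0.0544), np.float64(0.0573)] yaw -0.143 -0.142
c
c [ 0.6726 -0.1194  0.008 ] sides [np.float64(0.0564), np.float64(0.057), np.float64(0.0605), np.float64(0.0585)] yaw 0.013 0.083
cover
c [ 0.6769 -0.0046  0.008 ] sides [np.float64(0.0545), np.float64(0.0536), np.float64(0.0538), np.float64(0.0553)] yaw 0.229 0.256
stand [array([0.775, 0.031, 0.   ]), array([ 0.77 , -0.068,  0.   ]), array([0.824, 0.032, 0.   ])] [ 0.74933447 -0.05936412  0.04      ] vise [ 0.47525939 -0.0344761   0.05      ] [ 0.48662368 -0.08633606  0.05      ]
t 23.5 pos [ 0.5649 -0.0599  0.2351] F [-0.4 -0.2 -0.1] w 87.0
R0x,z [-0.001 -1.    -0.   ] [ 1.    -0.001  0.   ] yaw -0.001
 trans in current tool [-50.9 233.1  11.1]  in final tool [-50.4 233.1 -13.1]  turn [-1.000e-04  4.689e-01 -1.000e-04]
```

Emit:
{"op": "play_rows", "data": {"translation": [[0, 30, 0], [0, 30, 0], [0, 30, 0], [0, 30, 0], [-17, 20, -4.3], [-17, 20, -4.4], [-16.5, 20, -4.4], [0, 25, 0], [0, 16, 0], [0, 8, 0]], "turn": [[0, 0.118, 0], [0, 0.118, 0], [0, 0.118, 0], [0, 0.118, 0], [0, 0, 0], [0, 0, 0], [0, 0, 0], [0, 0, 0], [0, 0, 0], [0, 0, 0]], "fingers": [1, 1, 1, 1, 1, 1, 1, 1, 1, 1]}}

```text
time: 24.33
position: [0.5746, -0.0085, 0.0036]
tool_rot: [-0.951, 1.55, -1.547]
ft_force: [-0.2, -0.4, -0.1]
grip_width: 0.997
```

Emit:
{"op": "play_rows", "data": {"translation": [[0, 0, 0], [0, 0, 0], [0, 1.5, 0], [0, 0, 0], [0, 0, 0], [0, 0, 0], [0, 0, 0], [0, 0, 0], [0, 0, 0], [0, 0, 0]], "turn": [[0, 0, 0], [0, 0, 0], [0, 0, 0], [0, 0, 0], [0, 0, 0], [0, 0, 0], [0, 0, 0], [0, 0, 0], [0, 0, 0], [0, 0, 0]], "fingers": [0.7, 0.5, -1, -1, -1, -1, -1, -1, -1, -1], "grip_force": 20}}

```text
time: 25.17
position: [0.5768, -0.0089, 0.0054]
tool_rot: [-0.946, 1.548, -1.548]
ft_force: [-2.2, 0.9, 6.3]
grip_width: 0.636
```

```bash
python3 - <<'E'
from h import *
plan([.576,-.0092,.003],-.47)
E
```

```text
t 25.17 pos [ 0.5768 -0.0089  0.0054] F [-2.2  0.9  6.3] w 55.3
R0x,z [-0.456 -0.89  -0.001] [ 0.89  -0.456  0.001] yaw -0.473
 trans in current tool [ 0.6  2.4 -0.6]  in final tool [ 0.6  2.4 -0.6]  turn [-0.0007 -0.003  -0.0009]
```

Emit:
{"op": "play_rows", "data": {"translation": [[0, -5, 0], [0, -15, 0], [0, -25, 0], [0, -25, 0], [0, -25, 0], [0, -20, 0], [0, -10, 0], [0, 0, 0], [0, 0, 0], [0, 0, 0]], "turn": [[0, 0, 0], [0, 0, 0], [0, 0, 0], [0, 0, 0], [0, 0, 0], [0, -0.106, 0], [0, -0.106, 0], [0, -0.106, 0], [0, -0.106, 0], [0, 0, 0]], "fingers": [-1, -1, -1, -1, -1, -1, -1, -1, -1, -1], "grip_force": 35}}

```text
time: 26.0
position: [0.576, -0.009, 0.1297]
tool_rot: [-1.187, 1.243, -1.243]
ft_force: [0.6, 0.4, -1.1]
grip_width: 0.632
```

```bash
python3 - <<'E'
from h import *
plan([.5917,.1875,.13],-.05)
E
```

```text
t 26.0 pos [ 0.576  -0.009   0.1297] F [ 0.6  0.4 -1.1] w 55.0
R0x,z [-0.046 -0.999 -0.   ] [ 0.999 -0.046  0.   ] yaw -0.046
 trans in current tool [-197.    -0.2    6.5]  in final tool [-197.    -0.3    5.8]  turn [-0.0001  0.0037 -0.0003]
```

Emit:
{"op": "play_rows", "data": {"translation": [[-20, 0, 1], [-30, 0, 1], [-30, 0, 1], [-30, 0, 1], [-30, 0, 1], [-30, 0, 1], [-27, 15, 0], [0, 20, 0], [0, 5, 0], [0, 0, 0]], "turn": [[0, 0.004, 0], [0, 0, 0], [0, 0, 0], [0, 0, 0], [0, 0, 0], [0, 0, 0], [0, 0, 0], [0, 0, 0], [0, 0, 0], [0, 0, 0]], "fingers": [-1, -1, -1, -1, -1, -1, -1, -1, -1, -1]}}

```text
time: 26.83
position: [0.5908, 0.1862, 0.0872]
tool_rot: [-1.188, 1.251, -1.25]
ft_force: [-1.4, -0.1, -0.8]
grip_width: 0.627
```

```bash
cat >> m.py <<'E'
def shot(n,P,yaw):
    plan(P,yaw)
    s=ctrl.get_state();im=ctrl.get_image('wrist');c=ctrl.camera_info('wrist');pickle.dump((im,c,s),open(n+'.pkl','wb'))
    cv2.imwrite(f'pics/{n}.png',cv2.resize(im[150:300,200:370],None,fx=4,fy=4,interpolation=cv2.INTER_CUBIC))
E
python3 -c "
from m import *
shot('w15',[.5917,.1875,.09],-.05)"
```

```text
t 26.83 pos [0.5908 0.1862 0.0872] F [-1.4 -0.1 -0.8] w 54.6
R0x,z [-0.055 -0.998  0.003] [ 0.998 -0.055 -0.004] yaw -0.055
 trans in current tool [-1.4 -2.8  0.8]  in final tool [-1.4 -2.8  0.9]  turn [ 0.0041 -0.005   0.0034]
```

View pics/w15.png

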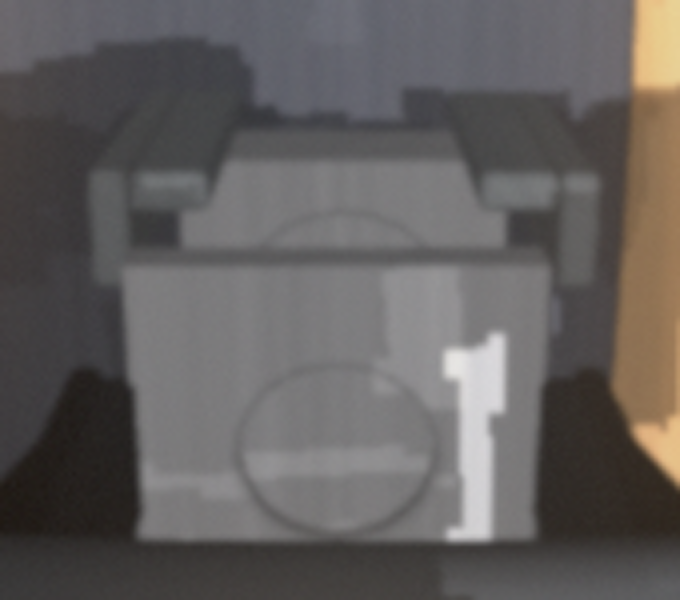

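```bash
python3 - <<'E'
from m import *
s=ctrl.get_state();z=s['position'][2];print(s['position'],s['grip_width']*87,s['ft_force'])
rel('w15.pkl',[('top',(123,266),(551,264),.0898),('post',(90,171),(600,175),.074),('postinner',(130,206),(557,209),.074)],200,150,4)
E
```

```text
[0.59202649 0.18552339 0.08877783] 54.644394529089915 [ 0.24613202 -0.77112753 -0.71150379]
top tool x,z mm [-27.6 -26.5] [-27.8  29.7] mid z 1.6
post tool x,z mm [-36.5 -33.4] [-35.9  38.9] mid z 2.8
postinner tool x,z mm [-31.3 -27.8] [-30.8  32.9] mid z 2.6
```

Emit:
{"op": "play_rows", "data": {"translation": [[-1.5, 0, 0], [0, 0, 0], [0, 7, 0], [0, 7, 0], [0, 7, 0], [0, 7, 0], [0, 4, 0], [0, 0, 0], [0, 0, 0], [0, 0, 0]], "turn": [[0, 0, 0], [0, 0, 0], [0, 0, 0], [0, 0, 0], [0, 0, 0], [0, 0, 0], [0, 0, 0], [0, 0, 0], [0, 0, 0], [0, 0, 0]], "fingers": [-1, -1, -1, -1, -1, -1, -1, -1, -1, -1]}}

```text
time: 27.72
position: [0.5925, 0.1885, 0.0574]
tool_rot: [-1.184, 1.248, -1.249]
ft_force: [-0.4, -2.3, -0.4]
grip_width: 0.626
```

Emit:
{"op": "play_rows", "data": {"translation": [[0, 4, 0], [0, 4, 0], [0, 3, 0], [0, 2, 0], [0, 1, 0], [0, 0, 0], [0, 0, 0], [0, 0, 0], [0, 0, 0], [0, 0, 0]], "turn": [[0, 0, 0], [0, 0, 0], [0, 0, 0], [0, 0, 0], [0, 0, 0], [0, 0, 0], [0, 0, 0], [0, 0, 0], [0, 0, 0], [0, 0, 0]], "fingers": [-1, -1, -1, -1, -1, -1, -1, -1, -1, -1]}}

```text
time: 28.55
position: [0.5927, 0.1886, 0.0435]
tool_rot: [-1.184, 1.248, -1.249]
ft_force: [0.7, -3.2, -1.0]
grip_width: 0.631
```

Emit:
{"op": "play_rows", "data": {"translation": [[1.2, 0, 0], [0, 1, 0], [0, 1, 0], [0, 0, 0], [0, 0, 0], [0, 0, 0], [0, 0, 0], [0, 0, 0], [0, 0, 0], [0, 0, 0]], "turn": [[0, 0, 0], [0, 0, 0], [0, 0, 0], [0, 0, 0], [0, 0, 0], [0, 0, 0], [0, 0, 0], [0, 0, 0], [0, 0, 0], [0, 0, 0]], "fingers": [-1, -1, -1, -1, -1, -1, -1, -1, -1, -1]}}

```text
time: 29.38
position: [0.5926, 0.1879, 0.0416]
tool_rot: [-1.183, 1.248, -1.248]
ft_force: [-0.1, -0.3, 0.1]
grip_width: 0.627
```

Emit:
{"op": "play_rows", "data": {"translation": [[0, 0, 0], [0, 0, 0], [0, 0, 0], [0, 0, 0], [0, -15, 0], [0, -25, 0], [0, -25, 0], [0, -30, 0], [15, -15, -10], [25, -10, -18]], "turn": [[0, 0, 0], [0, 0, 0], [0, 0, 0], [0, 0, 0], [0, 0, 0], [0, 0, 0], [0, 0, 0], [0, 0, 0], [0, 0, 0], [0, 0, 0]], "fingers": [0.6, 0.7, 0.7, 0.7, 0.7, 0.7, 0.7, 0.8, 1, 1]}}

```text
time: 30.22
position: [0.5646, 0.1521, 0.1642]
tool_rot: [-1.18, 1.242, -1.246]
ft_force: [0.2, -0.9, -0.5]
grip_width: 0.959
```

Emit:
{"op": "play_rows", "data": {"translation": [[25, -15, -18], [25, -15, -18], [25, -15, -18], [25, -15, -18], [25, -12, -18], [8, 0, -6], [0, 0, 0], [0, 0, 0], [0, 0, 0], [0, 0, 0]], "turn": [[0, 0, 0], [0, 0, 0], [0, 0, 0], [0, 0, 0], [0, 0, 0], [0, -0.05, 0], [0, 0, 0], [0, 0, 0], [0, 0, 0], [0, 0, 0]], "fingers": [1, 1, 1, 1, 1, 1, 1, 1, 1, 1]}}

```text
time: 31.05
position: [0.4598, 0.0227, 0.233]
tool_rot: [-1.209, 1.211, -1.211]
ft_force: [-0.7, -0.9, -0.5]
grip_width: 1.002
```

```bash
cat >> m.py <<'E'
def look(n):
    s=ctrl.get_state();print('pos',s['position'].round(4),'t',s['time'])
    im=ctrl.get_image('wrist');c=ctrl.camera_info('wrist');pickle.dump((im,c,s),open(n+'.pkl','wb'))
    cv2.imwrite(f'pics/{n}.png',cv2.resize(im[:270,100:500],None,fx=2,fy=2,interpolation=cv2.INTER_CUBIC))
def fn(n,ox=100,oy=0,fz=2):
    im,c,s=pickle.load(open(n+'.pkl','rb'));return lambda x,y,z:pix2world('wrist',*crop2full(x,y,ox,oy,fz),z,c)
E
python3 -c "
from m import *
look('w16')"
```

```text
pos [0.4598 0.0227 0.233 ] t 31.05
```

View pics/w16.png

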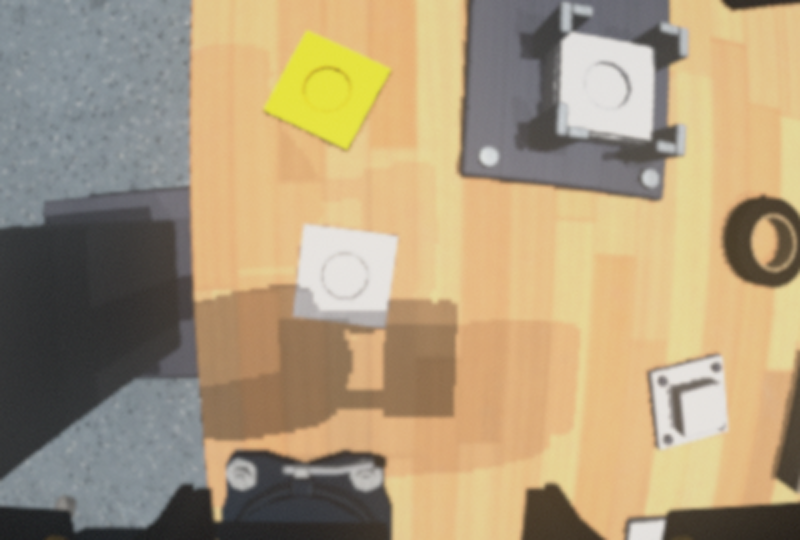

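```bash
python3 -c "
from m import *
p=sq([(302,224),(398,236),(387,328),(293,317)],fn('w16'),.008)
plan([p[0],p[1]-.0015,.004],-.115)"
```

```text
c [0.446  0.0725 0.008 ] sides [np.float64(0.0562), np.float64(0.0569), np.float64(0.0557), np.float64(0.0569)] yaw -0.129 -0.114
t 31.1 pos [0.4598 0.0225 0.233 ] F [-0.1 -0.3 -0.1] w 87.2
R0x,z [-0.002 -1.     0.001] [ 1.    -0.002 -0.001] yaw -0.002
 trans in current tool [-48.8 228.9 -13.7]  in final tool [-46.6 229.  -19.3]  turn [0.0009 0.113  0.0012]
```

Emit:
{"op": "play_rows", "data": {"translation": [[0, 20, 0], [-15.5, 30, -6.5], [-15.5, 30, -6.5], [-15.6, 30, -6.3], [0, 30, 0], [0, 30, 0], [0, 25, 0], [0, 18, 0], [0, 10, 0], [0, 5, 0]], "turn": [[0, 0.118, 0], [0, 0, 0], [0, 0, 0], [0, 0, 0], [0, 0, 0], [0, 0, 0], [0, 0, 0], [0, 0, 0], [0, 0, 0], [0, 0, 0]], "fingers": [1, 1, 1, 1, 1, 1, 1, 1, 1, 1]}}

```text
time: 31.93
position: [0.445, 0.07, 0.0037]
tool_rot: [-1.154, 1.298, -1.298]
ft_force: [0.0, 0.5, 0.5]
grip_width: 1.006
```

Emit:
{"op": "play_rows", "data": {"translation": [[0, 0, 0], [0, 0, 0], [0, 0, 0], [0, 0, 0], [0, 0, 0], [0, 0, 0], [0, 0, 0], [0, 0, 0], [0, 0, 0], [0, 0, 0]], "turn": [[0, 0, 0], [0, 0, 0], [0, 0, 0], [0, 0, 0], [0, 0, 0], [0, 0, 0], [0, 0, 0], [0, 0, 0], [0, 0, 0], [0, 0, 0]], "fingers": [0.7, 0.5, -1, -1, -1, -1, -1, -1, -1, -1], "grip_force": 20}}

```text
time: 32.77
position: [0.4465, 0.0704, 0.0062]
tool_rot: [-1.148, 1.298, -1.298]
ft_force: [-0.8, -0.1, 6.7]
grip_width: 0.633
```

```bash
python3 -c "
from m import *
plan([.446,.071,.004],-.115)"
```

```text
t 32.77 pos [0.4465 0.0704 0.0062] F [-0.8 -0.1  6.7] w 55.1
R0x,z [-0.121 -0.993 -0.001] [ 0.993 -0.121  0.001] yaw -0.121
 trans in current tool [-0.6  2.2 -0.6]  in final tool [-0.6  2.2 -0.6]  turn [-0.0007 -0.006  -0.0008]
```

Emit:
{"op": "play_rows", "data": {"translation": [[0, -5, 0], [0, -15, 0], [0, -30, 0], [0, -30, 0], [0, -30, 0], [-18, -15, 20.5], [-21, 0, 24], [-21, 0, 24], [-21, 0, 24], [-21, 0, 24]], "turn": [[0, 0, 0], [0, 0, 0], [0, 0, 0], [0, -0.071, 0], [0, 0, 0], [0, 0, 0], [0, 0, 0], [0, 0, 0], [0, 0, 0], [0, 0, 0]], "fingers": [-1, -1, -1, -1, -1, -1, -1, -1, -1, -1], "grip_force": 35}}

```text
time: 33.6
position: [0.5683, 0.1672, 0.1305]
tool_rot: [-1.185, 1.246, -1.245]
ft_force: [-0.2, 0.1, 0.3]
grip_width: 0.628
```

Emit:
{"op": "play_rows", "data": {"translation": [[-22, 0, 23], [0, 10, 0], [0, 18, 0], [0, 10, 0], [0, 0, 0], [0, 0, 0], [0, 0, 0], [0, 0, 0], [0, 0, 0], [0, 0, 0]], "turn": [[0, 0, 0], [0, 0, 0], [0, 0, 0], [0, 0, 0], [0, 0, 0], [0, 0, 0], [0, 0, 0], [0, 0, 0], [0, 0, 0], [0, 0, 0]], "fingers": [-1, -1, -1, -1, -1, -1, -1, -1, -1, -1]}}

```text
time: 34.43
position: [0.592, 0.1871, 0.0935]
tool_rot: [-1.184, 1.245, -1.246]
ft_force: [0.9, -0.6, -1.0]
grip_width: 0.624
```

```bash
python3 -c "
from m import *
shot('w17',[.592,.1875,.088],-.05)"
```

```text
t 34.43 pos [0.592  0.1871 0.0935] F [ 0.9 -0.6 -1. ] w 54.3
R0x,z [-0.05  -0.999 -0.001] [ 0.999 -0.05   0.001] yaw -0.05
 trans in current tool [-0.4  5.5 -0. ]  in final tool [-0.4  5.5  0. ]  turn [-0.0012 -0.0001 -0.0009]
```

View pics/w17.png

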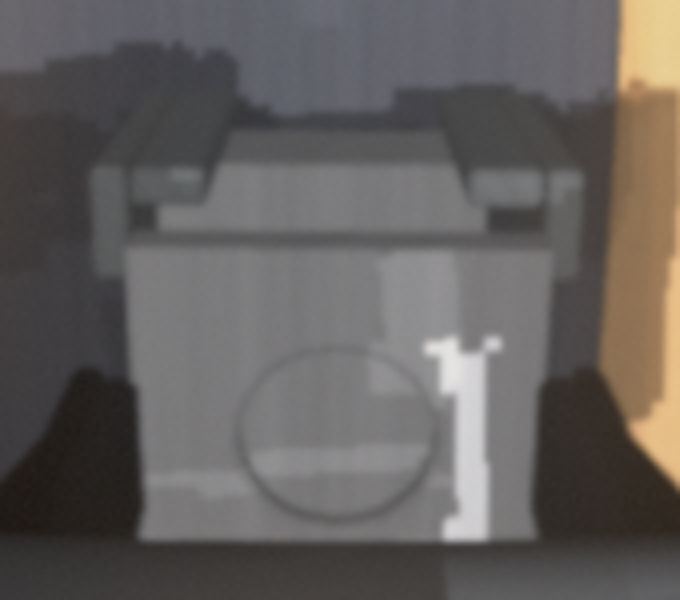

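```bash
python3 - <<'E'
from m import *
rel('w17.pkl',[('top',(126,249),(552,249),.0953),('post',(89,166),(584,168),.074),('postinner',(130,203),(546,205),.074)],200,150,4)
E
```

```text
top tool x,z mm [-30.7 -27.3] [-30.7  28.2] mid z 0.5
post tool x,z mm [-36.6 -35.8] [-36.3  36. ] mid z 0.1
postinner tool x,z mm [-31. -30.] [-30.7  30.6] mid z 0.3
```

Emit:
{"op": "play_rows", "data": {"translation": [[2, 0, 0], [0, 0, 0], [0, 0, 0], [0, 7, 0], [0, 7, 0], [0, 7, 0], [0, 7, 0], [0, 0, 0], [0, 0, 0], [0, 0, 0]], "turn": [[0, 0, 0], [0, 0, 0], [0, 0, 0], [0, 0, 0], [0, 0, 0], [0, 0, 0], [0, 0, 0], [0, 0, 0], [0, 0, 0], [0, 0, 0]], "fingers": [-1, -1, -1, -1, -1, -1, -1, -1, -1, -1]}}

```text
time: 35.32
position: [0.5916, 0.1849, 0.0645]
tool_rot: [-1.185, 1.246, -1.246]
ft_force: [0.0, 0.4, -1.4]
grip_width: 0.623
```

Emit:
{"op": "play_rows", "data": {"translation": [[0, 4, 0], [0, 4, 0], [0, 3, 0], [0, 2, 0], [0, 2, 0], [0, 0, 0], [0, 0, 0], [0, 0, 0], [0, 0, 0], [0, 0, 0]], "turn": [[0, 0, 0], [0, 0, 0], [0, 0, 0], [0, 0, 0], [0, 0, 0], [0, 0, 0], [0, 0, 0], [0, 0, 0], [0, 0, 0], [0, 0, 0]], "fingers": [-1, -1, -1, -1, -1, -1, -1, -1, -1, -1]}}

```text
time: 36.15
position: [0.5913, 0.185, 0.0502]
tool_rot: [-1.185, 1.246, -1.245]
ft_force: [-2.7, -0.9, 5.7]
grip_width: 0.622
```

Emit:
{"op": "play_rows", "data": {"translation": [[0, 0, 0], [0, 0, 0], [0, 0, 0], [0, 0, 0], [0, -15, 0], [0, -25, 0], [0, -30, 0], [15, -30, 4], [27, -20, 7], [27, -15, 7]], "turn": [[0, 0, 0], [0, 0, 0], [0, 0, 0], [0, 0, 0], [0, 0, 0], [0, 0, 0], [0, 0, 0], [0, 0, 0], [0, 0, 0], [0, 0, 0]], "fingers": [0.6, 0.7, 0.7, 0.7, 0.7, 0.7, 0.7, 0.8, 1, 1]}}

```text
time: 36.98
position: [0.6071, 0.1159, 0.1871]
tool_rot: [-1.183, 1.242, -1.244]
ft_force: [1.1, -0.1, 0.3]
grip_width: 0.961
```

Emit:
{"op": "play_rows", "data": {"translation": [[33, -15, 8], [35, -15, 9], [35, -10, 9], [35, -10, 9], [35, 0, 9], [35, 0, 9], [35, 0, 9], [35, 0, 9], [4, 0, 1], [0, 0, 0]], "turn": [[0, 0, 0], [0, 0, 0], [0, 0, 0], [0, 0, 0], [0, 0, 0], [0, 0, 0], [0, 0, 0], [0, 0, 0], [0, -0.05, 0], [0, 0, 0]], "fingers": [1, 1, 1, 1, 1, 1, 1, 1, 1, 1]}}

```text
time: 37.82
position: [0.663, -0.1748, 0.2341]
tool_rot: [-1.209, 1.212, -1.214]
ft_force: [-0.1, 0.6, -0.1]
grip_width: 1.0
```

Emit:
{"op": "play_rows", "data": {"translation": [[0, 0, 0], [0, 0, 0], [0, 0, 0], [0, 0, 0], [0, 0, 0], [0, 0, 0], [0, 0, 0], [0, 0, 0], [0, 0, 0], [0, 0, 0]], "turn": [[0, 0, 0], [0, 0, 0], [0, 0, 0], [0, 0, 0], [0, 0, 0], [0, 0, 0], [0, 0, 0], [0, 0, 0], [0, 0, 0], [0, 0, 0]], "fingers": [1, 1, 1, 1, 1, 1, 1, 1, 1, 1]}}

```text
time: 38.65
position: [0.6638, -0.1702, 0.2346]
tool_rot: [-1.209, 1.209, -1.209]
ft_force: [-0.1, 0.4, -0.8]
grip_width: 0.998
```

```bash
python3 -c "
from m import *
look('w18');print(pix2world('top',298,158,0),pix2world('top',335,158,0),pix2world('top',335,142,.05))"
```

```text
pos [ 0.6638 -0.1702  0.2346] t 38.65
[0.76759434 0.03087311 0.        ] [ 0.76739865 -0.07267902  0.        ] [ 0.79854555 -0.0679144   0.05      ]
```

View pics/w18.png

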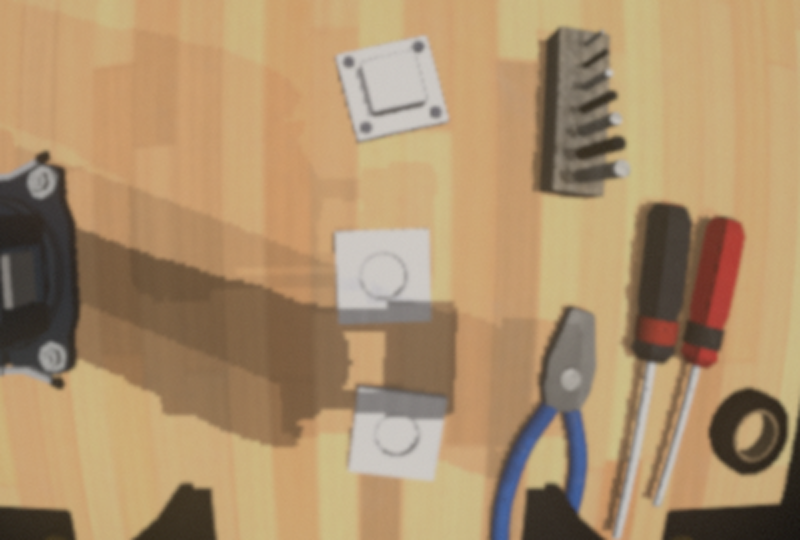

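```bash
python3 -c "
from m import *
sq([(360,385),(447,395),(434,480),(348,470)],fn('w18'),.008)
sq([(337,56),(427,37),(448,121),(358,141)],fn('w18'),.008)
p=sq([(335,231),(430,230),(431,320),(338,325)],fn('w18'),.008)
plan([p[0],p[1]-.0015,.004],0.02)"
```

```text
c [ 0.6823 -0.2184  0.008 ] sides [np.float64(0.0568), np.float64(0.0544), np.float64(0.0573), np.float64(0.0561)] yaw -0.122 -0.125
c [ 0.6783 -0.006   0.008 ] sides [np.float64(0.0543), np.float64(0.0545), np.float64(0.0539), np.float64(0.0544)] yaw 0.238 0.228
c [ 0.6731 -0.1202  0.008 ] sides [np.float64(0.0567), np.float64(0.0561), np.float64(0.0543), np.float64(0.0562)] yaw 0.036 0.025
t 38.7 pos [ 0.6638 -0.1701  0.2346] F [ 1.2  1.  -0.3] w 86.9
R0x,z [-0. -1. -0.] [ 1. -0.  0.] yaw -0.0
 trans in current tool [-48.5 230.6   9.3]  in final tool [-48.3 230.6  10.3]  turn [-0.     -0.0201 -0.0001]
```

Emit:
{"op": "play_rows", "data": {"translation": [[0, 20, 0], [-16, 30, 3.4], [-16, 30, 3.4], [-16.3, 30, 3.5], [0, 30, 0], [0, 30, 0], [0, 26, 0], [0, 18, 0], [0, 10, 0], [0, 5, 0]], "turn": [[0, -0.025, 0], [0, 0, 0], [0, 0, 0], [0, 0, 0], [0, 0, 0], [0, 0, 0], [0, 0, 0], [0, 0, 0], [0, 0, 0], [0, 0, 0]], "fingers": [1, 1, 1, 1, 1, 1, 1, 1, 1, 1]}}

```text
time: 39.53
position: [0.6719, -0.1214, 0.0038]
tool_rot: [-1.223, 1.193, -1.189]
ft_force: [0.1, 1.1, 0.4]
grip_width: 1.004
```

Emit:
{"op": "play_rows", "data": {"translation": [[0, 0, 0], [0, 0, 0], [0, 0, 0], [0, 0, 0], [0, 0, 0], [0, 0, 0], [0, 0, 0], [0, 0, 0], [0, 0, 0], [0, 0, 0]], "turn": [[0, 0, 0], [0, 0, 0], [0, 0, 0], [0, 0, 0], [0, 0, 0], [0, 0, 0], [0, 0, 0], [0, 0, 0], [0, 0, 0], [0, 0, 0]], "fingers": [0.7, 0.5, -1, -1, -1, -1, -1, -1, -1, -1], "grip_force": 20}}

```text
time: 40.37
position: [0.6734, -0.1216, 0.0064]
tool_rot: [-1.22, 1.19, -1.191]
ft_force: [-1.2, 0.2, 5.1]
grip_width: 0.634
```

```bash
python3 -c "
from m import *
plan([.6731,-.1217,.004],.02)"
```

```text
t 40.37 pos [ 0.6734 -0.1216  0.0064] F [-1.2  0.2  5.1] w 55.1
R0x,z [ 0.025 -1.    -0.   ] [1.    0.025 0.001] yaw 0.025
 trans in current tool [ 0.1  2.4 -0.3]  in final tool [ 0.1  2.4 -0.3]  turn [-0.0011  0.0051 -0.0001]
```

Emit:
{"op": "play_rows", "data": {"translation": [[0, -5, 0], [0, -15, 0], [0, -30, 0], [0, -35, 0], [0, -30, 0], [-18, -10, -6], [-28, 0, -9], [-32, 0, -10], [-32, 0, -10], [-32, 0, -10]], "turn": [[0, 0, 0], [0, 0, 0], [0, 0, 0], [0, 0.075, 0], [0, 0, 0], [0, 0, 0], [0, 0, 0], [0, 0, 0], [0, 0, 0], [0, 0, 0]], "fingers": [-1, -1, -1, -1, -1, -1, -1, -1, -1, -1], "grip_force": 35}}

```text
time: 41.2
position: [0.6345, 0.0237, 0.1315]
tool_rot: [-1.184, 1.246, -1.247]
ft_force: [0.5, 0.3, -0.9]
grip_width: 0.623
```

Emit:
{"op": "play_rows", "data": {"translation": [[-32, 0, -10], [-32, 0, -10], [-32, 0, -10], [-32, 0, -10], [-25, 0, -9], [-9, 10, -3], [0, 18, 0], [0, 10, 0], [0, 0, 0], [0, 0, 0]], "turn": [[0, 0, 0], [0, 0, 0], [0, 0, 0], [0, 0, 0], [0, 0, 0], [0, 0, 0], [0, 0, 0], [0, 0, 0], [0, 0, 0], [0, 0, 0]], "fingers": [-1, -1, -1, -1, -1, -1, -1, -1, -1, -1]}}

```text
time: 42.03
position: [0.5911, 0.185, 0.0921]
tool_rot: [-1.186, 1.248, -1.248]
ft_force: [-0.4, 0.1, -0.6]
grip_width: 0.62
```

Emit:
{"op": "play_rows", "data": {"translation": [[0, 0, 0], [0, 0, 0], [0, 0, 0], [0, 0, 0], [0, 0, 0], [0, 0, 0], [0, 0, 0], [0, 0, 0], [0, 0, 0], [0, 0, 0]], "turn": [[0, 0, 0], [0, 0, 0], [0, 0, 0], [0, 0, 0], [0, 0, 0], [0, 0, 0], [0, 0, 0], [0, 0, 0], [0, 0, 0], [0, 0, 0]], "fingers": [-1, -1, -1, -1, -1, -1, -1, -1, -1, -1]}}

```text
time: 42.87
position: [0.5912, 0.187, 0.0926]
tool_rot: [-1.185, 1.246, -1.246]
ft_force: [0.4, -0.5, -1.0]
grip_width: 0.625
```

```bash
python3 -c "
from m import *
shot('w19',[.592,.1875,.088],-.05)"
```

```text
t 42.87 pos [0.5912 0.187  0.0926] F [ 0.4 -0.5 -1. ] w 54.4
R0x,z [-0.05  -0.999 -0.   ] [ 0.999 -0.05  -0.   ] yaw -0.05
 trans in current tool [-0.5  4.6  0.8]  in final tool [-0.5  4.6  0.8]  turn [ 0.      0.0001 -0.0001]
```

View pics/w19.png

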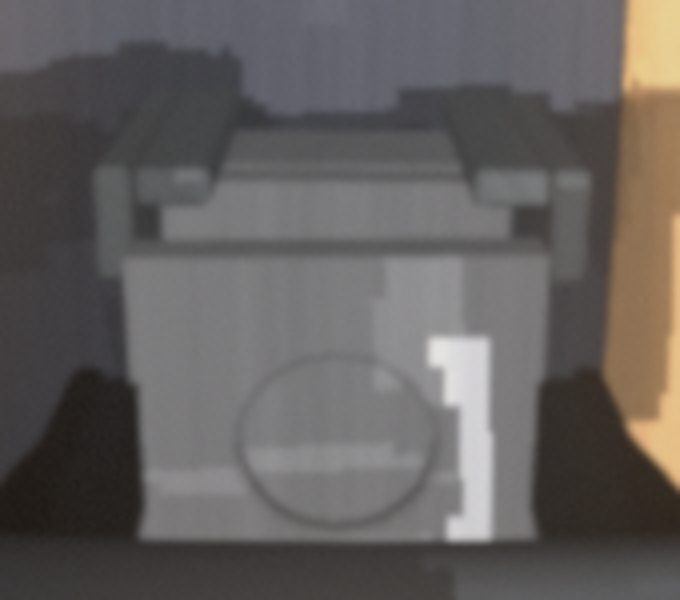

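```bash
python3 - <<'E'
from m import *
rel('w19.pkl',[('top',(124,257),(550,257),.0942),('post',(94,166),(590,169),.074),('postinner',(134,203),(551,205),.074)],200,150,4)
E
```

```text
top tool x,z mm [-29.5 -27.5] [-29.5  28.2] mid z 0.3
post tool x,z mm [-36.7 -34.8] [-36.3  36.9] mid z 1.1
postinner tool x,z mm [-31.1 -29.2] [-30.9  31.4] mid z 1.1
```

Emit:
{"op": "play_rows", "data": {"translation": [[1, 0, 0.7], [0, 0, 0], [0, 0, 0], [0, 6, 0], [0, 7, 0], [0, 7, 0], [0, 0, 0], [0, 0, 0], [0, 0, 0], [0, 0, 0]], "turn": [[0, 0, 0], [0, 0, 0], [0, 0, 0], [0, 0, 0], [0, 0, 0], [0, 0, 0], [0, 0, 0], [0, 0, 0], [0, 0, 0], [0, 0, 0]], "fingers": [-1, -1, -1, -1, -1, -1, -1, -1, -1, -1]}}

```text
time: 43.75
position: [0.5922, 0.1859, 0.0728]
tool_rot: [-1.185, 1.246, -1.246]
ft_force: [-1.1, -0.4, -1.3]
grip_width: 0.623
```

Emit:
{"op": "play_rows", "data": {"translation": [[0, 4, 0], [0, 4, 0], [0, 3, 0], [0, 2, 0], [0, 1.5, 0], [0, 0, 0], [0, 0, 0], [0, 0, 0], [0, 0, 0], [0, 0, 0]], "turn": [[0, 0, 0], [0, 0, 0], [0, 0, 0], [0, 0, 0], [0, 0, 0], [0, 0, 0], [0, 0, 0], [0, 0, 0], [0, 0, 0], [0, 0, 0]], "fingers": [-1, -1, -1, -1, -1, -1, -1, -1, -1, -1]}}

```text
time: 44.58
position: [0.5917, 0.1859, 0.0583]
tool_rot: [-1.185, 1.246, -1.246]
ft_force: [-3.7, -1.3, 3.8]
grip_width: 0.629
```

Emit:
{"op": "play_rows", "data": {"translation": [[0, 0, 0], [0, 0, 0], [0, 0, 0], [0, 0, 0], [0, -15, 0], [0, -25, 0], [0, -30, 0], [15, -30, 4], [27, -20, 7], [33, -15, 7]], "turn": [[0, 0, 0], [0, 0, 0], [0, 0, 0], [0, 0, 0], [0, 0, 0], [0, 0, 0], [0, 0, 0], [0, 0, 0], [0, 0, 0], [0, 0, 0]], "fingers": [0.6, 0.7, 0.7, 0.7, 0.7, 0.7, 0.7, 0.8, 1, 1]}}

```text
time: 45.42
position: [0.6072, 0.1124, 0.1954]
tool_rot: [-1.184, 1.241, -1.242]
ft_force: [0.2, 0.1, -0.7]
grip_width: 0.957
```

Emit:
{"op": "play_rows", "data": {"translation": [[36, -15, 8], [36, -15, 8], [36, -12, 8], [36, 0, 8], [36, 0, 8], [36, 0, 8], [36, 0, 8], [36, 0, 8], [36, 0, 8], [36, 0, 8]], "turn": [[0, 0, 0], [0, 0, 0], [0, 0, 0], [0, 0, 0], [0, 0, 0], [0, 0, 0], [0, 0, 0], [0, 0, 0], [0, 0, 0], [0, 0, 0]], "fingers": [1, 1, 1, 1, 1, 1, 1, 1, 1, 1]}}

```text
time: 46.25
position: [0.6684, -0.255, 0.2347]
tool_rot: [-1.185, 1.245, -1.246]
ft_force: [0.5, 0.1, 0.5]
grip_width: 1.0
```

Emit:
{"op": "play_rows", "data": {"translation": [[16, 0, 4], [0, 0, 0], [0, 0, 0], [0, 0, 0], [0, 0, 0], [0, 0, 0], [0, 0, 0], [0, 0, 0], [0, 0, 0], [0, 0, 0]], "turn": [[0, -0.05, 0], [0, 0, 0], [0, 0, 0], [0, 0, 0], [0, 0, 0], [0, 0, 0], [0, 0, 0], [0, 0, 0], [0, 0, 0], [0, 0, 0]], "fingers": [1, 1, 1, 1, 1, 1, 1, 1, 1, 1]}}

```text
time: 47.08
position: [0.6713, -0.2693, 0.2352]
tool_rot: [-1.209, 1.209, -1.209]
ft_force: [-0.5, -0.4, -0.5]
grip_width: 0.996
```

```bash
python3 -c "
from m import *
look('w20')"
```

```text
pos [ 0.6713 -0.2693  0.2352] t 47.0833
```

View pics/w20.png

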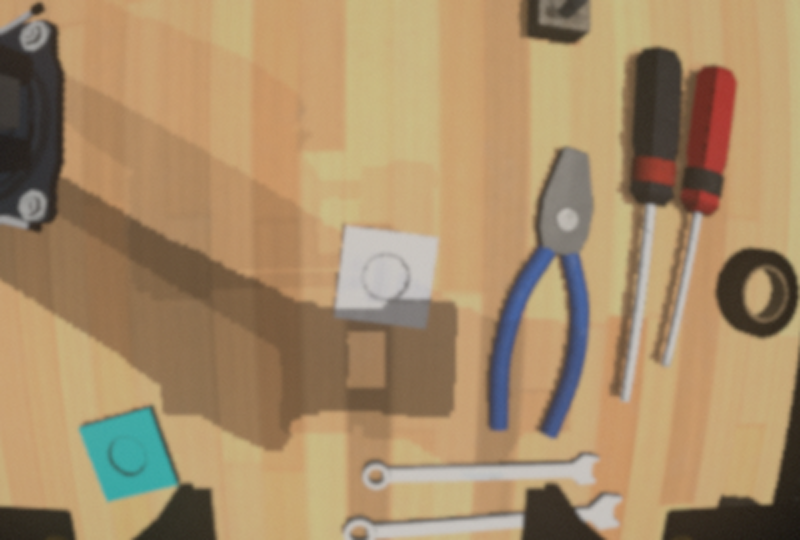

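```bash
python3 -c "
from m import *
p=sq([(345,225),(439,236),(426,327),(334,318)],fn('w20'),.008)
plan([p[0],p[1]-.0015,.004],-.115)"
```

```text
c [ 0.6821 -0.2195  0.008 ] sides [np.float64(0.0564), np.float64(0.056), np.float64(0.0557), np.float64(0.0559)] yaw -0.104 -0.124
t 47.13 pos [ 0.6713 -0.2694  0.2352] F [ 1.  -0.6  0.5] w 87.4
R0x,z [ 0. -1. -0.] [1. 0. 0.] yaw 0.0
 trans in current tool [-48.4 231.2  10.8]  in final tool [-49.3 231.2   5.2]  turn [-2.000e-04  1.152e-01 -1.000e-04]
```

Emit:
{"op": "play_rows", "data": {"translation": [[0, 20, 0], [-16, 30, 1.7], [-16, 30, 1.7], [-17.3, 30, 1.8], [0, 30, 0], [0, 30, 0], [0, 26, 0], [0, 18, 0], [0, 10, 0], [0, 6, 0]], "turn": [[0, 0.115, 0], [0, 0, 0], [0, 0, 0], [0, 0, 0], [0, 0, 0], [0, 0, 0], [0, 0, 0], [0, 0, 0], [0, 0, 0], [0, 0, 0]], "fingers": [0.75, 0.75, 0.75, 0.75, 0.75, 0.75, 0.75, 0.75, 0.75, 0.75]}}

```text
time: 47.97
position: [0.6813, -0.221, 0.0034]
tool_rot: [-1.154, 1.295, -1.292]
ft_force: [0.8, 0.2, -0.6]
grip_width: 0.871
```

Emit:
{"op": "play_rows", "data": {"translation": [[0, 0, 0], [0, 0, 0], [0, 0, 0], [0, 0, 0], [0, 0, 0], [0, 0, 0], [0, 0, 0], [0, 0, 0], [0, 0, 0], [0, 0, 0]], "turn": [[0, 0, 0], [0, 0, 0], [0, 0, 0], [0, 0, 0], [0, 0, 0], [0, 0, 0], [0, 0, 0], [0, 0, 0], [0, 0, 0], [0, 0, 0]], "fingers": [0.6, 0.5, -1, -1, -1, -1, -1, -1, -1, -1], "grip_force": 20}}

```text
time: 48.8
position: [0.6829, -0.2216, 0.0065]
tool_rot: [-1.151, 1.292, -1.295]
ft_force: [-1.4, 0.4, 5.3]
grip_width: 0.63
```

```bash
python3 -c "
from m import *
plan([.592,.187,.1],-.05)"
```

```text
t 48.8 pos [ 0.6829 -0.2216  0.0065] F [-1.4  0.4  5.3] w 54.8
R0x,z [-0.115 -0.993  0.   ] [ 0.993 -0.115  0.002] yaw -0.115
 trans in current tool [-395.5  -93.8 -137. ]  in final tool [-403.6  -93.5 -111.2]  turn [-0.002  -0.065   0.0002]
```

Emit:
{"op": "play_rows", "data": {"translation": [[0, -5, 0], [0, -15, 0], [0, -30, 0], [0, -35, 0], [0, -30, 0], [-20, -10, -6], [-32, 0, -9], [-34, 0, -9], [-34, 0, -9], [-34, 0, -9]], "turn": [[0, 0, 0], [0, 0, 0], [0, 0, 0], [0, -0.065, 0], [0, 0, 0], [0, 0, 0], [0, 0, 0], [0, 0, 0], [0, 0, 0], [0, 0, 0]], "fingers": [-1, -1, -1, -1, -1, -1, -1, -1, -1, -1], "grip_force": 35}}

```text
time: 49.63
position: [0.6472, -0.064, 0.131]
tool_rot: [-1.184, 1.246, -1.246]
ft_force: [0.8, -0.4, -1.9]
grip_width: 0.626
```

Emit:
{"op": "play_rows", "data": {"translation": [[-34, 0, -9], [-34, 0, -9], [-34, 0, -9], [-34, 0, -9], [-34, 0, -9], [-34, 0, -9], [-30, 0, -9], [-15.6, 8, -6.2], [0, 20, 0], [0, 8, 0]], "turn": [[0, 0, 0], [0, 0, 0], [0, 0, 0], [0, 0, 0], [0, 0, 0], [0, 0, 0], [0, 0, 0], [0, 0, 0], [0, 0, 0], [0, 0, 0]], "fingers": [-1, -1, -1, -1, -1, -1, -1, -1, -1, -1]}}

```text
time: 50.47
position: [0.5895, 0.1893, 0.0929]
tool_rot: [-1.188, 1.245, -1.243]
ft_force: [0.3, -0.5, -0.9]
grip_width: 0.62
```

Emit:
{"op": "play_rows", "data": {"translation": [[0, 0, 0], [0, 0, 0], [0, 0, 0], [0, 0, 0], [0, 0, 0], [0, 0, 0], [0, 0, 0], [0, 0, 0], [0, 0, 0], [0, 0, 0]], "turn": [[0, 0, 0], [0, 0, 0], [0, 0, 0], [0, 0, 0], [0, 0, 0], [0, 0, 0], [0, 0, 0], [0, 0, 0], [0, 0, 0], [0, 0, 0]], "fingers": [-1, -1, -1, -1, -1, -1, -1, -1, -1, -1]}}

```text
time: 51.3
position: [0.5911, 0.1874, 0.0941]
tool_rot: [-1.185, 1.246, -1.246]
ft_force: [-0.1, 0.4, -0.6]
grip_width: 0.621
```

```bash
python3 -c "
from m import *
shot('w21',[.592,.1875,.088],-.05)"
```

```text
t 51.3 pos [0.5911 0.1874 0.0941] F [-0.1  0.4 -0.6] w 54.0
R0x,z [-0.05  -0.999 -0.   ] [ 0.999 -0.05   0.   ] yaw -0.05
 trans in current tool [-0.1  6.1  0.9]  in final tool [-0.1  6.1  0.9]  turn [-0.      0.0001 -0.    ]
```

View pics/w21.png

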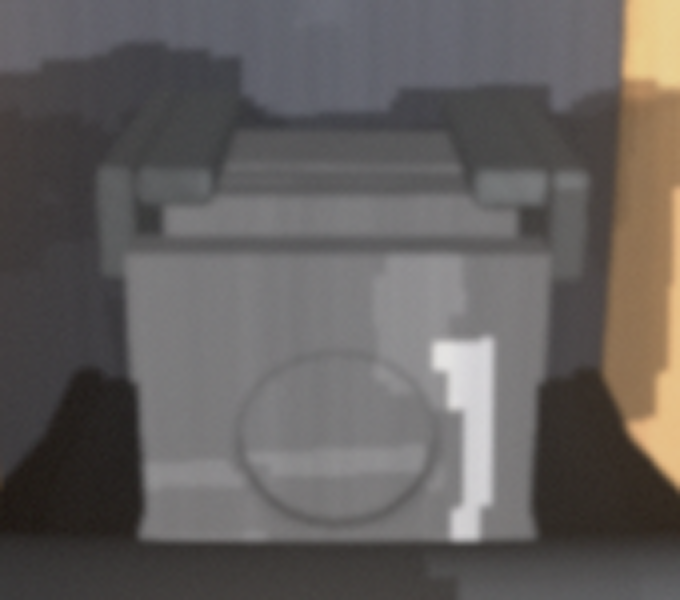

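Emit:
{"op": "play_rows", "data": {"translation": [[1.7, 0, 0.7], [0, 0, 0], [0, 0, 0], [0, 5, 0], [0, 5, 0], [0, 5, 0], [0, 5, 0], [0, 0, 0], [0, 0, 0], [0, 0, 0]], "turn": [[0, 0, 0], [0, 0, 0], [0, 0, 0], [0, 0, 0], [0, 0, 0], [0, 0, 0], [0, 0, 0], [0, 0, 0], [0, 0, 0], [0, 0, 0]], "fingers": [-1, -1, -1, -1, -1, -1, -1, -1, -1, -1]}}

```text
time: 52.18
position: [0.5919, 0.1856, 0.0741]
tool_rot: [-1.185, 1.246, -1.246]
ft_force: [-0.9, -0.6, -0.0]
grip_width: 0.622
```

Emit:
{"op": "play_rows", "data": {"translation": [[0, 3, 0], [0, 3, 0], [0, 2, 0], [0, 0, 0], [0, 0, 0], [0, 0, 0], [0, 0, 0], [0, 0, 0], [0, 0, 0], [0, 0, 0]], "turn": [[0, 0, 0], [0, 0, 0], [0, 0, 0], [0, 0, 0], [0, 0, 0], [0, 0, 0], [0, 0, 0], [0, 0, 0], [0, 0, 0], [0, 0, 0]], "fingers": [-1, -1, -1, -1, -1, -1, -1, -1, -1, -1]}}

```text
time: 53.02
position: [0.5918, 0.1857, 0.0664]
tool_rot: [-1.185, 1.246, -1.246]
ft_force: [-1.4, -0.8, 5.6]
grip_width: 0.628
```

Emit:
{"op": "play_rows", "data": {"translation": [[0, 0, 0], [0, 0, 0], [0, 0, 0], [0, 0, 0], [0, -15, 0], [0, -25, 0], [0, -30, 0], [15, -30, 5], [27, -20, 10], [30, -20, 11]], "turn": [[0, 0, 0], [0, 0, 0], [0, 0, 0], [0, 0, 0], [0, 0, 0], [0, 0, 0], [0, 0, 0], [0, 0, 0], [0, 0, 0], [0, 0, 0]], "fingers": [0.6, 0.7, 0.7, 0.7, 0.7, 0.7, 0.7, 0.8, 1, 1]}}

```text
time: 53.85
position: [0.6143, 0.114, 0.2075]
tool_rot: [-1.185, 1.242, -1.242]
ft_force: [1.2, -0.4, -0.6]
grip_width: 0.959
```

Emit:
{"op": "play_rows", "data": {"translation": [[30, -15, 11], [30, -10, 11], [30, -5, 11], [30, 0, 11], [30, 0, 11], [16, 0, 7], [0, 0, 0], [0, 0, 0], [0, 0, 0], [0, 0, 0]], "turn": [[0, 0, 0], [0, 0, 0], [0, 0, 0], [0, 0, 0], [0, 0, 0], [0, -0.05, 0], [0, 0, 0], [0, 0, 0], [0, 0, 0], [0, 0, 0]], "fingers": [1, 1, 1, 1, 1, 1, 1, 1, 1, 1]}}

```text
time: 54.68
position: [0.6677, -0.0541, 0.2357]
tool_rot: [-1.21, 1.208, -1.206]
ft_force: [-0.0, 0.0, -0.1]
grip_width: 0.999
```

```bash
python3 -c "
from m import *
look('w22')
cv2.imwrite('pics/t22.png',ctrl.get_image('top'))"
```

```text
pos [ 0.6677 -0.0541  0.2357] t 54.6833
```

View pics/w22.png

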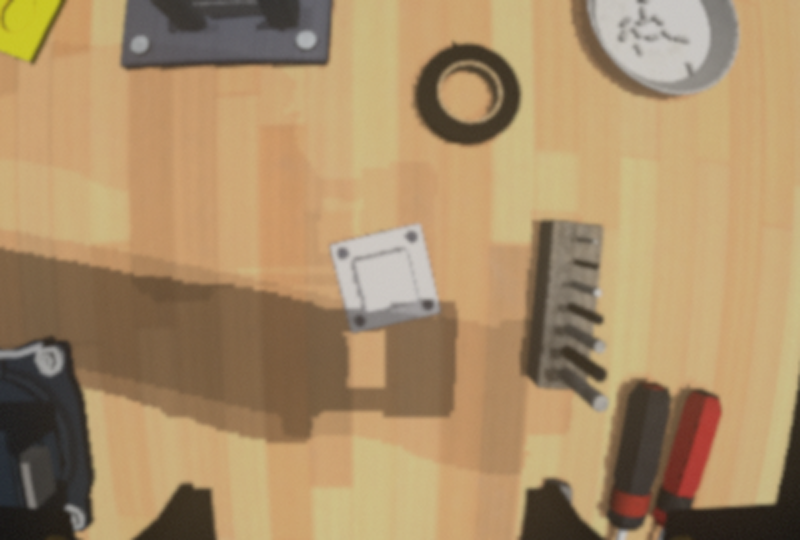

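View pics/t22.png

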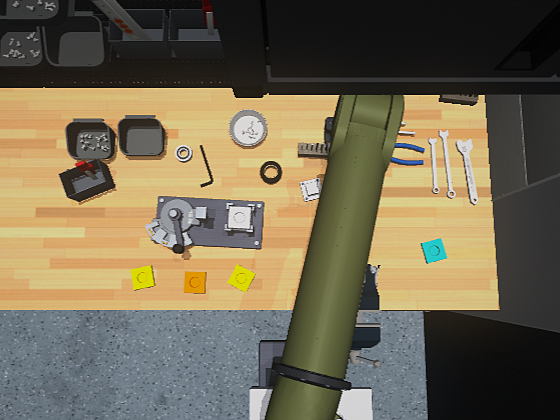

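```bash
python3 -c "
from m import *
f=fn('w22')
p=sq([(331,245),(421,224),(439,313),(351,331)],f,.008)
print('boss',f(386,281,.026),'tape',f(468,95,.019),'stand',f(530,380,0))
plan([p[0]+.0005,p[1]-.0015,.004],np.pi/2+.225)"
```

```text
c [ 0.6781 -0.0051  0.008 ] sides [np.float64(0.0535), np.float64(0.0548), np.float64(0.0549), np.float64(0.0544)] yaw 0.224 0.218
boss [ 0.67785543 -0.00513248  0.026     ] tape [0.72476021 0.1052048  0.019     ] stand [ 0.77172829 -0.06899675  0.        ]
t 54.78 pos [ 0.6678 -0.0543  0.236 ] F [0.3 0.2 0.2] w 86.8
R0x,z [ 0.002 -1.    -0.001] [ 1.     0.002 -0.   ] yaw 0.002
 trans in current tool [-47.5 232.   10.9]  in final tool [ 21.2 232.   44.2]  turn [-8.0000e-04 -1.7933e+00 -7.0000e-04]
```

Emit:
{"op": "play_rows", "data": {"translation": [[-23.7, 0, 5.5], [-23.8, 0, 5.4], [0, 8, 0], [0, 8, 0], [0, 8, 0], [0, 8, 0], [0, 8, 0], [0, 8, 0], [0, 8, 0], [0, 8, 0]], "turn": [[0, 0, 0], [0, 0, 0], [0, -0.12, 0], [0, -0.12, 0], [0, -0.12, 0], [0, -0.12, 0], [0, -0.12, 0], [0, -0.12, 0], [0, -0.12, 0], [0, -0.12, 0]], "fingers": [0.75, 0.75, 0.75, 0.75, 0.75, 0.75, 0.75, 0.75, 0.75, 0.75]}}

```text
time: 55.62
position: [0.6786, -0.0075, 0.1718]
tool_rot: [-1.518, 0.472, -0.473]
ft_force: [0.1, -0.2, 0.7]
grip_width: 0.876
```

Emit:
{"op": "play_rows", "data": {"translation": [[0, 0, 0], [0, 0, 0], [0, 0, 0], [0, 0, 0], [0, 0, 0], [0, 0, 0], [0, 0, 0], [0, 20, 0], [0, 0, 0], [0, 0, 0]], "turn": [[0, -0.12, 0], [0, -0.12, 0], [0, -0.12, 0], [0, -0.12, 0], [0, -0.12, 0], [0, -0.12, 0], [0, -0.113, 0], [0, 0, 0], [0, 0, 0], [0, 0, 0]], "fingers": [0.75, 0.75, 0.75, 0.75, 0.75, 0.75, 0.75, 0.75, 0.75, 0.75]}}

```text
time: 56.45
position: [0.6776, -0.0079, 0.1511]
tool_rot: [-1.563, -0.173, 0.177]
ft_force: [-0.5, 0.4, 1.3]
grip_width: 0.869
```

```bash
python3 -c "
from m import *
plan([.6786,-.0066,.004],np.pi/2+.222);print(ctrl.get_state()['joint_positions'].round(2))
cv2.imwrite('pics/w23.png',ctrl.get_image('wrist'))"
```

```text
t 56.45 pos [ 0.6776 -0.0079  0.1511] F [-0.5  0.4  1.3] w 75.6
R0x,z [ 0.975  0.221 -0.002] [-0.221  0.975  0.001] yaw 1.794
 trans in current tool [  1.6 147.1   0.9]  in final tool [  1.2 147.1   1. ]  turn [-0.0008  0.0009 -0.0025]
[-0.32  0.44  0.39  1.48 -0.17  1.27  1.88]
```

View pics/w23.png

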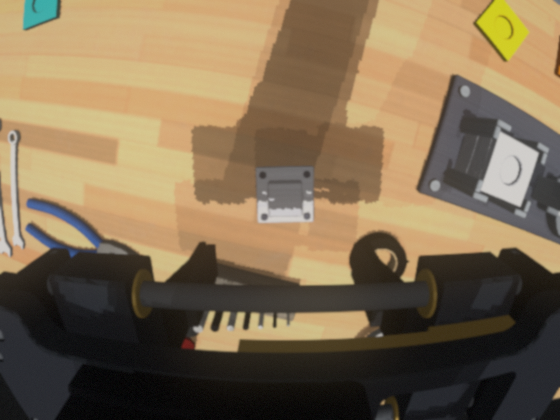

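Emit:
{"op": "play_rows", "data": {"translation": [[1.3, 15, 0.9], [0, 25, 0], [0, 25, 0], [0, 25, 0], [0, 20, 0], [0, 15, 0], [0, 10, 0], [0, 7, 0], [0, 4, 0], [0, 0, 0]], "turn": [[0, 0, 0], [0, 0, 0], [0, 0, 0], [0, 0, 0], [0, 0, 0], [0, 0, 0], [0, 0, 0], [0, 0, 0], [0, 0, 0], [0, 0, 0]], "fingers": [0.75, 0.75, 0.75, 0.75, 0.75, 0.75, 0.75, 0.75, 0.75, 0.75]}}

```text
time: 57.33
position: [0.6799, -0.0077, 0.0061]
tool_rot: [-1.564, -0.175, 0.174]
ft_force: [-0.0, -0.1, -0.5]
grip_width: 0.876
```

Emit:
{"op": "play_rows", "data": {"translation": [[0, 0, 0], [0, 0, 0], [0, 0, 0], [0, 0, 0], [0, 0, 0], [0, 0, 0], [0, 0, 0], [0, 0, 0], [0, 0, 0], [0, 0, 0]], "turn": [[0, 0, 0], [0, 0, 0], [0, 0, 0], [0, 0, 0], [0, 0, 0], [0, 0, 0], [0, 0, 0], [0, 0, 0], [0, 0, 0], [0, 0, 0]], "fingers": [0.6, 0.5, -1, -1, -1, -1, -1, -1, -1, -1], "grip_force": 20}}

```text
time: 58.17
position: [0.6802, -0.0076, 0.0067]
tool_rot: [-1.563, -0.175, 0.174]
ft_force: [-1.0, 0.1, 5.6]
grip_width: 0.63
```

```bash
python3 -c "
from m import *
plan([.592,.187,.13],np.pi/2-.05)"
```

```text
t 58.17 pos [ 0.6802 -0.0076  0.0067] F [-1.   0.1  5.6] w 54.8
R0x,z [0.975 0.221 0.001] [-0.221  0.975  0.   ] yaw 1.793
 trans in current tool [ -43.  -123.3  209.2]  in final tool [ -97.8 -123.3  189.9]  turn [-0.0003  0.2723  0.0009]
```

Emit:
{"op": "play_rows", "data": {"translation": [[0, -5, 0], [0, -15, 0], [0, -30, 0], [0, -35, 0], [0, -28, 0], [0, -12, 0], [0, 0, 0], [0, 0, 0], [-10, 0, 19], [-15, 0, 29]], "turn": [[0, 0, 0], [0, 0, 0], [0, 0, 0], [0, 0, 0], [0, 0.068, 0], [0, 0.068, 0], [0, 0.068, 0], [0, 0.068, 0], [0, 0, 0], [0, 0, 0]], "fingers": [-1, -1, -1, -1, -1, -1, -1, -1, -1, -1], "grip_force": 35}}

```text
time: 59.0
position: [0.6576, 0.0362, 0.1318]
tool_rot: [-1.574, 0.044, -0.046]
ft_force: [0.1, 0.2, -0.8]
grip_width: 0.618
```

Emit:
{"op": "play_rows", "data": {"translation": [[-15, 0, 29], [-15, 0, 29], [-15, 0, 29], [-15, 0, 29], [-12.8, 0, 25.9], [0, 10, 0], [0, 13, 0], [0, 0, 0], [0, 0, 0], [0, 0, 0]], "turn": [[0, 0, 0], [0, 0, 0], [0, 0, 0], [0, 0, 0], [0, 0, 0], [0, 0, 0], [0, 0, 0], [0, 0, 0], [0, 0, 0], [0, 0, 0]], "fingers": [-1, -1, -1, -1, -1, -1, -1, -1, -1, -1]}}

```text
time: 59.83
position: [0.5922, 0.1847, 0.1082]
tool_rot: [-1.571, 0.041, -0.042]
ft_force: [0.0, -0.1, -0.9]
grip_width: 0.618
```

Emit:
{"op": "play_rows", "data": {"translation": [[0, 0, 0], [0, 0, 0], [0, 0, 0], [0, 0, 0], [0, 0, 0], [0, 0, 0], [0, 0, 0], [0, 0, 0], [0, 0, 0], [0, 0, 0]], "turn": [[0, 0, 0], [0, 0, 0], [0, 0, 0], [0, 0, 0], [0, 0, 0], [0, 0, 0], [0, 0, 0], [0, 0, 0], [0, 0, 0], [0, 0, 0]], "fingers": [-1, -1, -1, -1, -1, -1, -1, -1, -1, -1]}}

```text
time: 60.67
position: [0.5915, 0.1868, 0.1081]
tool_rot: [-1.57, 0.039, -0.039]
ft_force: [-0.5, 0.1, -1.2]
grip_width: 0.616
```

```bash
python3 -c "
from m import *
shot('w24',[.592,.1875,.088],np.pi/2-.05)"
```

```text
t 60.67 pos [0.5915 0.1868 0.1081] F [-0.5  0.1 -1.2] w 53.6
R0x,z [ 0.999 -0.05   0.   ] [0.05  0.999 0.   ] yaw 1.521
 trans in current tool [ 0.5 20.1  0.7]  in final tool [ 0.5 20.1  0.7]  turn [-0.0001  0.0003  0.    ]
```

View pics/w24.png

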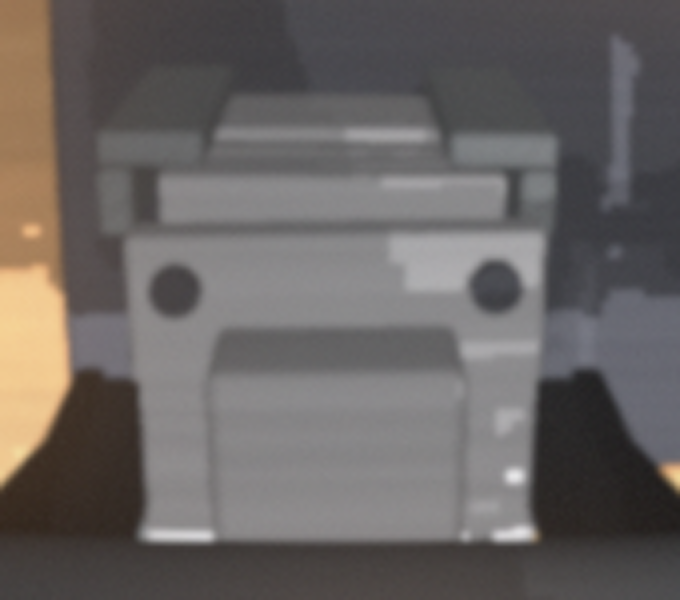

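```bash
python3 - <<'E'
from m import *
rel('w24.pkl',[('top',(127,236),(546,233),.1094),('post',(99,133),(556,134),.074),('postinner',(135,165),(520,166),.074)],200,150,4)
E
```

```text
top tool x,z mm [-30.1 -25.6] [-30.5  28.9] mid z 1.6
post tool x,z mm [-36.  -35.4] [-35.9  35.8] mid z 0.2
postinner tool x,z mm [-30.9 -29.9] [-30.7  30.3] mid z 0.2
```

Emit:
{"op": "play_rows", "data": {"translation": [[2.1, 0, -0.6], [0, 5, 0], [0, 7, 0], [0, 7, 0], [0, 5, 0], [0, 0, 0], [0, 0, 0], [0, 0, 0], [0, 0, 0], [0, 0, 0]], "turn": [[0, 0, 0], [0, 0, 0], [0, 0, 0], [0, 0, 0], [0, 0, 0], [0, 0, 0], [0, 0, 0], [0, 0, 0], [0, 0, 0], [0, 0, 0]], "fingers": [-1, -1, -1, -1, -1, -1, -1, -1, -1, -1]}}

```text
time: 61.55
position: [0.5939, 0.1862, 0.0845]
tool_rot: [-1.57, 0.038, -0.04]
ft_force: [-0.0, 0.5, -0.8]
grip_width: 0.621
```

```bash
python3 -c "
from m import *
shot('w25',[.592,.1875,.0747],np.pi/2-.05)"
```

```text
t 61.55 pos [0.5939 0.1862 0.0845] F [-0.   0.5 -0.8] w 54.0
R0x,z [ 0.999 -0.05   0.001] [0.05  0.999 0.   ] yaw 1.521
 trans in current tool [-2.   9.8  1.2]  in final tool [-1.9  9.8  1.2]  turn [-0.0004  0.0002  0.0008]
```

View pics/w25.png

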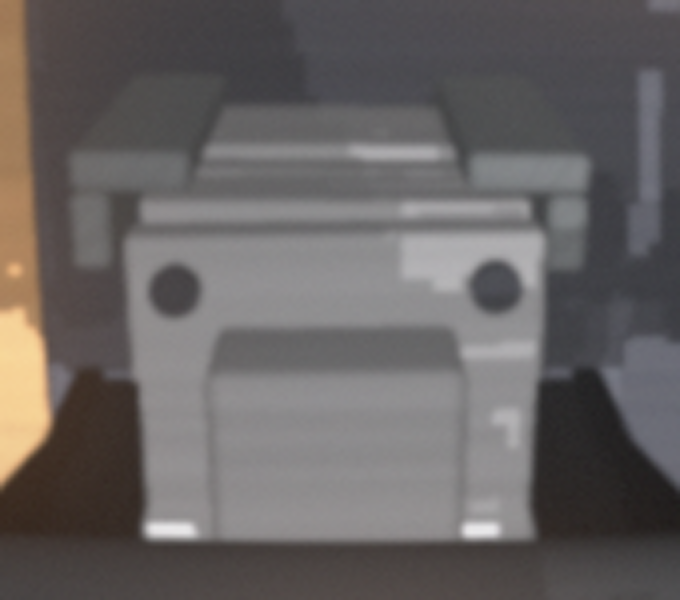

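```bash
python3 - <<'E'
from m import *
rel('w25.pkl',[('top',(127,236),(546,233),.0858),('post',(70,153),(589,153),.074),('postinner',(112,189),(549,189),.074)],200,150,4)
E
```

```text
top tool x,z mm [-30.2 -25.6] [-30.6  28.9] mid z 1.6
post tool x,z mm [-38.6 -35.1] [-38.5  36.4] mid z 0.6
postinner tool x,z mm [-33.4 -29.4] [-33.4  31. ] mid z 0.8
```

Emit:
{"op": "play_rows", "data": {"translation": [[-0.3, 0, -0.8], [0, 0, 0], [0, 0, 0], [0, 3, 0], [0, 3, 0], [0, 2, 0], [0, 1.5, 0], [0, 0.5, 0], [0, 0, 0], [0, 0, 0]], "turn": [[0, 0, 0], [0, 0, 0], [0, 0, 0], [0, 0, 0], [0, 0, 0], [0, 0, 0], [0, 0, 0], [0, 0, 0], [0, 0, 0], [0, 0, 0]], "fingers": [-1, -1, -1, -1, -1, -1, -1, -1, -1, -1]}}

```text
time: 62.43
position: [0.593, 0.1853, 0.0747]
tool_rot: [-1.57, 0.039, -0.039]
ft_force: [-2.7, -1.0, 4.6]
grip_width: 0.624
```

```bash
python3 -c "
from m import *
shot('w26',[.592,.1875,.0747],np.pi/2-.05)"
```

```text
t 62.43 pos [0.593  0.1853 0.0747] F [-2.7 -1.   4.6] w 54.3
R0x,z [ 0.999 -0.05  -0.001] [0.05  0.999 0.   ] yaw 1.521
 trans in current tool [-1.1 -0.   2.2]  in final tool [-1.1 -0.   2.2]  turn [-0.0002  0.0002 -0.0005]
```

View pics/w26.png

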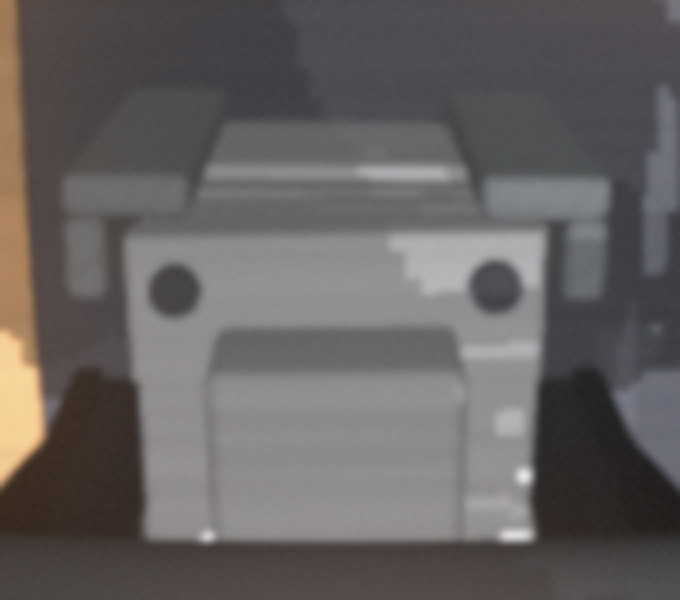

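Emit:
{"op": "play_rows", "data": {"translation": [[0, 0, 0], [0, 0, 0], [0, 0, 0], [0, 0, 0], [0, -15, 0], [0, -25, 0], [0, -30, 0], [0, -30, 0], [0, -20, 0], [0, 0, 0]], "turn": [[0, 0, 0], [0, 0, 0], [0, 0, 0], [0, 0, 0], [0, 0, 0], [0, 0, 0], [0, 0, 0], [0, 0.107, 0], [0, 0.107, 0], [0, 0.107, 0]], "fingers": [0.55, 0.6, 0.6, 0.6, 0.6, 0.6, 0.6, 0.8, 1, 1]}}

```text
time: 63.32
position: [0.5962, 0.186, 0.1996]
tool_rot: [-1.545, 0.289, -0.301]
ft_force: [1.5, -1.1, 0.4]
grip_width: 0.94
```

```bash
python3 -c "
from m import *
plan([.509,.338,.15],1.2)
look('w27');
cv2.imwrite('pics/s27.png',cv2.resize(ctrl.get_image('side')[190:290,200:340],None,fx=5.5,fy=5.5,interpolation=cv2.INTER_CUBIC))"
```

```text
t 63.32 pos [0.5962 0.186  0.1996] F [ 1.5 -1.1  0.4] w 81.8
R0x,z [ 0.93  -0.367  0.007] [0.367 0.93  0.007] yaw 1.195
 trans in current tool [-137.3   49.4  109. ]  in final tool [-136.4   49.6  110.1]  turn [-0.0065 -0.0055  0.0066]
pos [0.5962 0.186  0.1996] t 63.3167
```

View pics/w27.png

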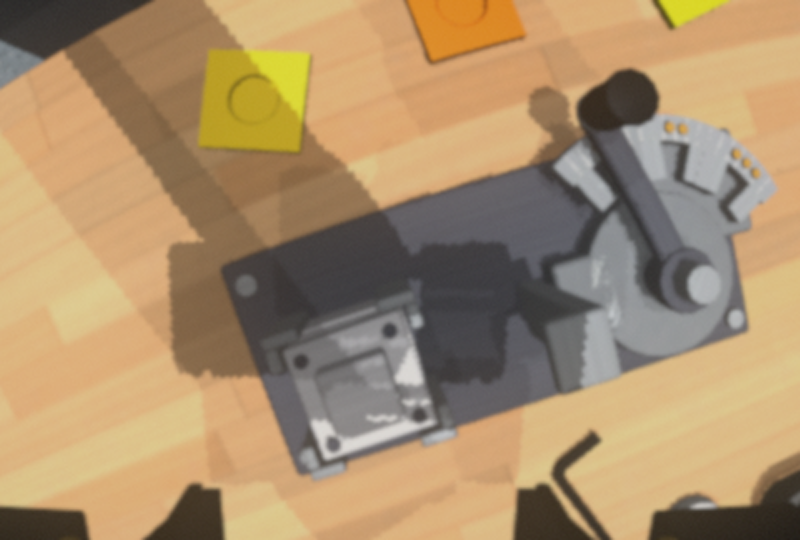

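View pics/s27.png

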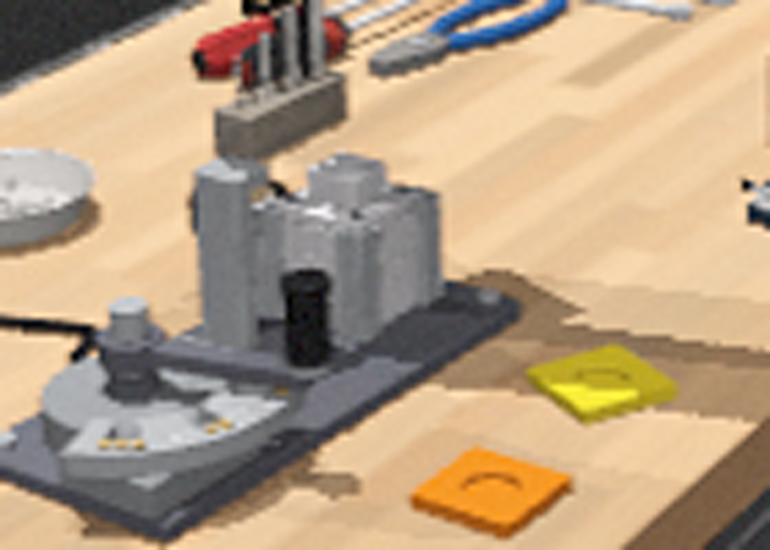

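Emit:
{"op": "play_rows", "data": {"translation": [[-22, 0, 18], [-28, 0, 23], [-28, 0, 24], [-28, 0, 24], [-28, 0, 23], [0, 20, 0], [0, 30, 0], [0, 25, 0], [0, 0, 0], [0, 0, 0]], "turn": [[0, 0, 0], [0, 0, 0], [0, 0, 0], [0, 0, 0], [0, 0, 0], [0, 0, 0], [0, 0, 0], [0, 0, 0], [0, 0, 0], [0, 0, 0]], "fingers": [1, 1, 1, 1, 1, 1, 1, 1, 1, 1]}}

```text
time: 64.25
position: [0.5075, 0.3372, 0.117]
tool_rot: [-1.555, 0.292, -0.287]
ft_force: [0.1, 0.2, 1.2]
grip_width: 0.996
```

```bash
python3 -c "
from m import *
plan([.509,.338,.0725],1.2)
cv2.imwrite('pics/w28.png',ctrl.get_image('wrist'))"
```

```text
t 64.25 pos [0.5075 0.3372 0.117 ] F [0.1 0.2 1.2] w 86.7
R0x,z [ 0.933 -0.36  -0.002] [ 0.36   0.933 -0.004] yaw 1.202
 trans in current tool [ 1.2 44.5  1.4]  in final tool [ 1.1 44.5  1.3]  turn [ 0.0042  0.002  -0.0023]
```

View pics/w28.png

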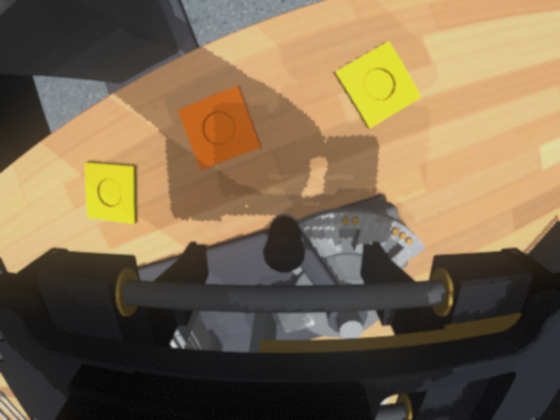

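Emit:
{"op": "play_rows", "data": {"translation": [[1, 12, 0], [0, 15, 0], [0, 12, 0], [0, 4, 0], [0, 0, 0], [0, 0, 0], [0, 0, 0], [0, 0, 0], [0, 0, 0], [0, 0, 0]], "turn": [[0, 0, 0], [0, 0, 0], [0, 0, 0], [0, 0, 0], [0, 0, 0], [0, 0, 0], [0, 0, 0], [0, 0, 0], [0, 0, 0], [0, 0, 0]], "fingers": [1, 1, 1, 0.5, 0, -1, -1, -1, -1, -1], "grip_force": 20}}

```text
time: 65.13
position: [0.5101, 0.3381, 0.0766]
tool_rot: [-1.55, 0.29, -0.291]
ft_force: [-0.7, -0.8, 0.8]
grip_width: 0.552
```

Emit:
{"op": "play_rows", "data": {"translation": [[0, 0, 0], [0, 0, 0], [0, 0, 0], [0, 0, 0], [0, -4, 0], [0, -4, 0], [0, -4, 0], [0, -4, 0], [0, 0, 0], [0, 0, 0]], "turn": [[0, 0, 0], [0, 0, 0], [0, 0, 0], [0, 0, 0], [0, 0, 0], [0, 0, 0], [0, 0, 0], [0, 0, 0], [0, 0, 0], [0, 0, 0]], "fingers": [-1, -1, -1, -1, -1, -1, -1, -1, -1, -1], "grip_force": 30}}

```text
time: 65.97
position: [0.5093, 0.3375, 0.0919]
tool_rot: [-1.552, 0.292, -0.29]
ft_force: [-1.7, -2.7, -3.9]
grip_width: 0.249
```

```bash
python3 - <<'E'
from m import *
plan([.5459,.4375,.0889],1.2)
s=ctrl.get_state()
E
```

```text
t 65.97 pos [0.5093 0.3375 0.0919] F [-1.7 -2.7 -3.9] w 21.6
R0x,z [ 0.932 -0.363 -0.001] [ 0.363  0.932 -0.001] yaw 1.2
 trans in current tool [ -2.1   2.9 106.5]  in final tool [ -2.1   3.  106.5]  turn [ 0.001  -0.0002 -0.0008]
```

Emit:
{"op": "play_rows", "data": {"translation": [[-6.1, 0, 9.6], [-4.9, 0, 10.3], [-3.6, 0, 10.8], [-2.3, 0, 11.2], [-0.9, 0, 11.4], [0.4, 0, 11.4], [1.8, 0, 11.3], [3.1, 0, 11.0], [4.4, 0, 10.5], [5.6, 0, 9.0]], "turn": [[0, 0, 0], [0, 0, 0], [0, 0, 0], [0, 0, 0], [0, 0, 0], [0, 0, 0], [0, 0, 0], [0, 0, 0], [0, 0, 0], [0, 0, 0]], "fingers": [-1, -1, -1, -1, -1, -1, -1, -1, -1, -1]}}

```text
time: 66.8
position: [0.5435, 0.4382, 0.0905]
tool_rot: [-1.555, 0.295, -0.287]
ft_force: [-6.4, -4.7, -1.9]
grip_width: 0.246
```

Emit:
{"op": "play_rows", "data": {"translation": [[0, 0, 0], [0, 0, 0], [0, 0, 0], [0, 0, 0], [0, 0, 0], [0, 0, 0], [0, 0, 0], [0, 0, 0], [0, 0, 0], [0, 0, 0]], "turn": [[0, 0, 0], [0, 0, 0], [0, 0, 0], [0, 0, 0], [0, 0, 0], [0, 0, 0], [0, 0, 0], [0, 0, 0], [0, 0, 0], [0, 0, 0]], "fingers": [-1, -1, -1, -1, -1, -1, -1, -1, -1, -1]}}

```text
time: 67.63
position: [0.545, 0.4388, 0.0923]
tool_rot: [-1.55, 0.291, -0.289]
ft_force: [-5.5, 1.0, -2.7]
grip_width: 0.247
```

```bash
python3 - <<'E'
from m import *
plan([.5459,.4375,.0755],1.2)
cv2.imwrite('pics/t29.png',cv2.resize(ctrl.get_image('top')[170:270,120:280],None,fx=4.5,fy=4.5,interpolation=cv2.INTER_CUBIC))
E
```

```text
t 67.63 pos [0.545  0.4388 0.0923] F [-5.5  1.  -2.7] w 21.5
R0x,z [ 0.932 -0.362 -0.001] [0.362 0.932 0.001] yaw 1.201
 trans in current tool [ 1.3 16.8 -0.9]  in final tool [ 1.3 16.8 -0.9]  turn [-0.0005  0.0007 -0.0015]
```

View pics/t29.png

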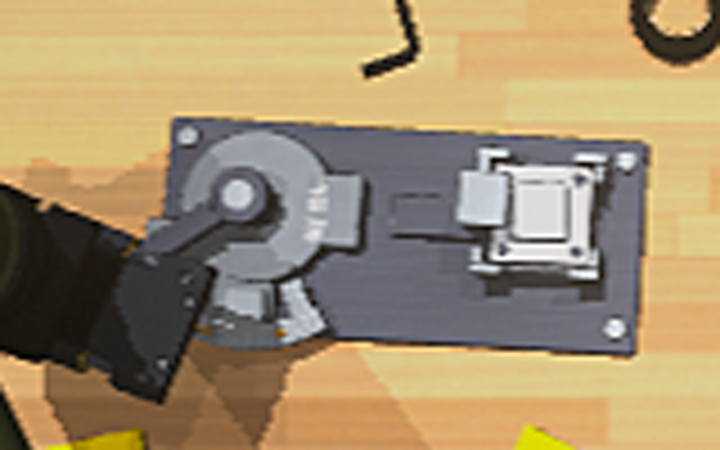

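Emit:
{"op": "play_rows", "data": {"translation": [[1.2, 0, -0.8], [0, 3, 0], [0, 3, 0], [0, 3, 0], [0, 3, 0], [0, 2, 0], [0, 0, 0], [0, 0, 0], [0, 0, 0], [0, 0, 0]], "turn": [[0, 0, 0], [0, 0, 0], [0, 0, 0], [0, 0, 0], [0, 0, 0], [0, 0, 0], [0, 0, 0], [0, 0, 0], [0, 0, 0], [0, 0, 0]], "fingers": [-1, -1, -1, -1, -1, -1, -1, -1, -1, -1]}}

```text
time: 68.52
position: [0.5442, 0.4383, 0.0777]
tool_rot: [-1.551, 0.292, -0.286]
ft_force: [-7.1, 1.6, -4.0]
grip_width: 0.248
```

Emit:
{"op": "play_rows", "data": {"translation": [[0, 1.5, 0], [0, 1, 0], [0, 0, 0], [0, 0, 0], [0, 0, 0], [0, 0, 0], [0, 0, 0], [0, 0, 0], [0, 0, 0], [0, 0, 0]], "turn": [[0, 0, 0], [0, 0, 0], [0, 0, 0], [0, 0, 0], [0, 0, 0], [0, 0, 0], [0, 0, 0], [0, 0, 0], [0, 0, 0], [0, 0, 0]], "fingers": [-1, -1, -1, -1, -1, -1, -0.4, -0.3, -0.3, -0.3]}}

```text
time: 69.35
position: [0.549, 0.4368, 0.0771]
tool_rot: [-1.549, 0.288, -0.294]
ft_force: [-0.1, 0.4, -0.1]
grip_width: 0.339
```

Emit:
{"op": "play_rows", "data": {"translation": [[0, 0, 0], [0, 0, 0], [0, 0, 0], [0, -15, 0], [0, -25, 0], [0, -30, 0], [0, -30, 0], [0, -30, 0], [0, 0, 0], [0, 0, 0]], "turn": [[0, 0, 0], [0, 0, 0], [0, 0, 0], [0, 0, 0], [0, 0, 0], [0, 0, 0], [0, 0, 0], [0, 0, 0], [0, 0, 0], [0, 0, 0]], "fingers": [0.2, 0.5, 0.8, 1, 1, 1, 1, 1, 1, 1]}}

```text
time: 70.18
position: [0.5483, 0.4376, 0.2085]
tool_rot: [-1.547, 0.288, -0.293]
ft_force: [0.2, 0.4, -0.1]
grip_width: 0.973
```

Emit:
{"op": "play_rows", "data": {"translation": [[20, -10, 0], [30, -15, 0], [30, -20, 0], [30, -20, 0], [30, -10, 0], [20, 0, 0], [0, 0, 0], [0, 0, 0], [0, 0, 0], [0, 0, 0]], "turn": [[0, 0, 0], [0, 0, 0], [0, 0, 0], [0, 0, 0], [0, 0, 0], [0, 0, 0], [0, 0, 0], [0, 0, 0], [0, 0, 0], [0, 0, 0]], "fingers": [1, 1, 1, 1, 1, 1, 1, 1, 1, 1]}}

```text
time: 71.02
position: [0.6945, 0.3803, 0.2796]
tool_rot: [-1.551, 0.291, -0.288]
ft_force: [-0.4, 0.3, 0.1]
grip_width: 1.003
```

```bash
python3 -c "
from m import *
look('w30');
cv2.imwrite('pics/s30.png',cv2.resize(ctrl.get_image('side')[190:290,200:340],None,fx=5.5,fy=5.5,interpolation=cv2.INTER_CUBIC))
cv2.imwrite('pics/t30.png',ctrl.get_image('top'))"
```

```text
pos [0.6945 0.3803 0.2796] t 71.0167
```

View pics/w30.png

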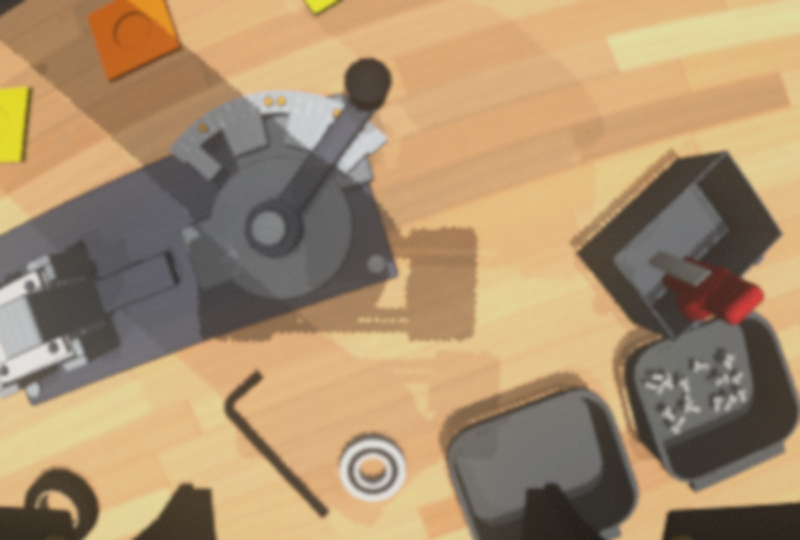

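View pics/s30.png

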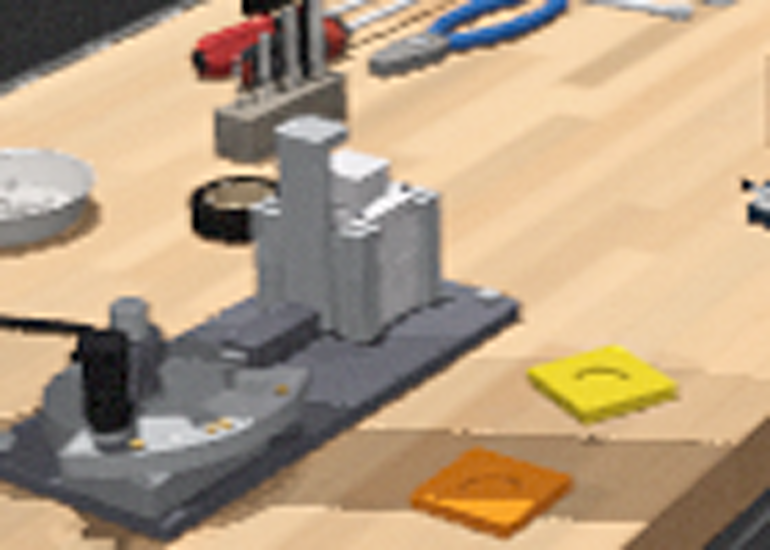

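View pics/t30.png

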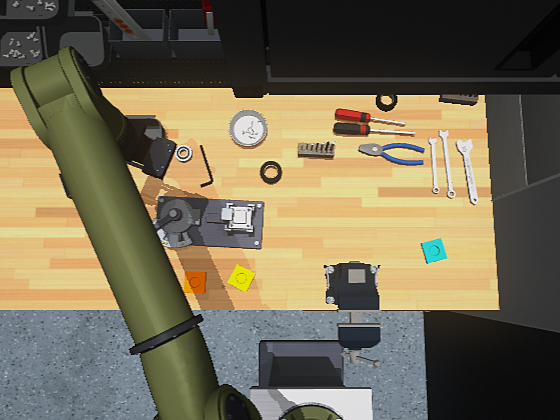

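```bash
python3 -c "
from m import *
for z in (.110,.1185,.062,.0705):
  u,v=proj('side',[.546,.437,z]);print(z,(u-200+.5)*5.5-.5,(v-190+.5)*5.5-.5)
f=fn('w30');k=f(368,84,.110);p=f(272,228,.07);print(k,p,np.arctan2(*(k-p)[1::-1]))
i=cv2.imread('pics/side0.png');cv2.imwrite('pics/s0.png',cv2.resize(i[190:290,200:340],None,fx=5.5,fy=5.5,interpolation=cv2.INTER_CUBIC))
"
```

```text
0.11 107.0821055283297 332.8234364415898
0.1185 105.88100520049568 315.63803379292506
0.062 113.75546246389796 428.30615615979
0.0705 112.58707127363742 411.58875746255575
[0.5525456  0.43691994 0.11      ] [0.60198212 0.35933222 0.07      ] 2.138098802696862
```

View pics/s0.png

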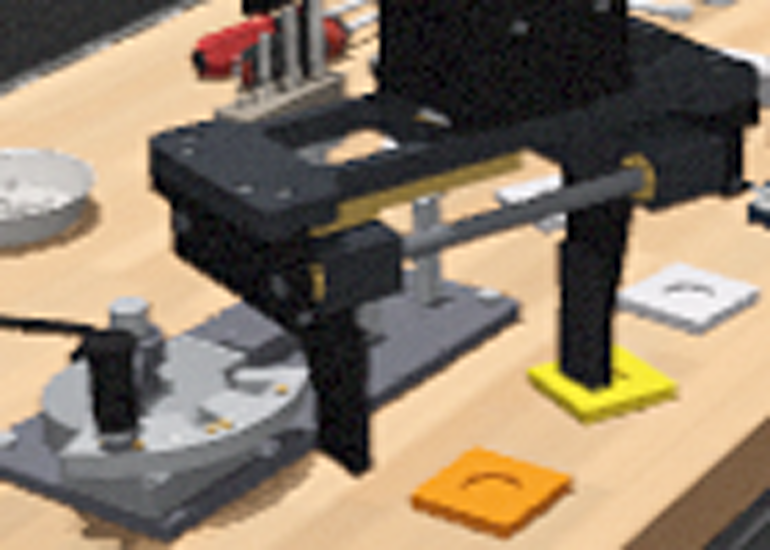

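```bash
python3 -c "
from m import *
a=cv2.imread('pics/side0.png')[240:290,200:250];b=ctrl.get_image('side')[240:290,200:250]
cv2.imwrite('pics/cmp.png',np.hstack([cv2.resize(q,None,fx=8,fy=8,interpolation=cv2.INTER_CUBIC) for q in (a,b)]))
print(ctrl.get_state()['position'])
"
```

```text
[0.69512472 0.37992502 0.2808588 ]
```

View pics/cmp.png

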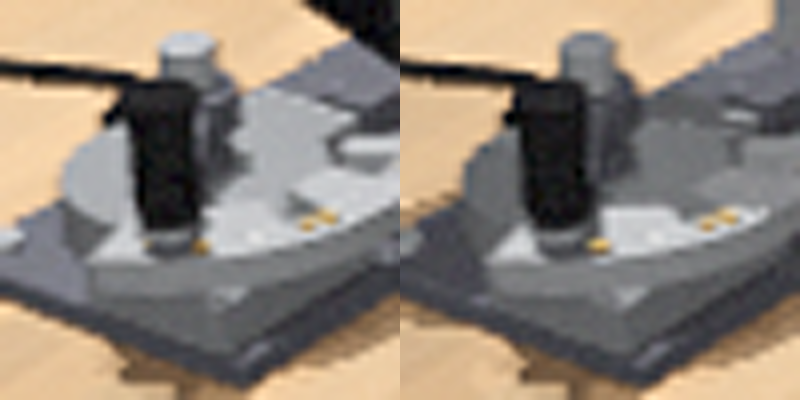

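```bash
python3 -c "
from m import *
pv=np.array([.6015,.36])
for q in (2.14,2.165,2.19,2.22):
  for z in (.110,.1185):
    P=[*(pv+.095*np.array([np.cos(q),np.sin(q)])),z];u,v=proj('side',P);print(q,z,(u-200)*8,(v-240)*8)
im,c,s=pickle.load(open('w30.pkl','rb'))
cv2.imwrite('pics/w30z.png',cv2.resize(im[20:140,180:300],None,fx=5,fy=5,interpolation=cv2.INTER_CUBIC))
"
```

```text
2.14 0.11 135.36705975171458 81.42792852032971
2.14 0.1185 133.57757844501475 56.42907063189364
2.165 0.11 143.0814463634499 81.26405341488953
2.165 0.1185 141.3109884546932 56.264898856903756
2.19 0.11 150.81428856487878 81.01569462129987
2.19 0.1185 149.06297959592757 56.017180121404635
2.22 0.11 160.10976061876522 80.60643518237725
2.22 0.1185 158.38157182448595 55.609924454275415
```

View pics/w30z.png

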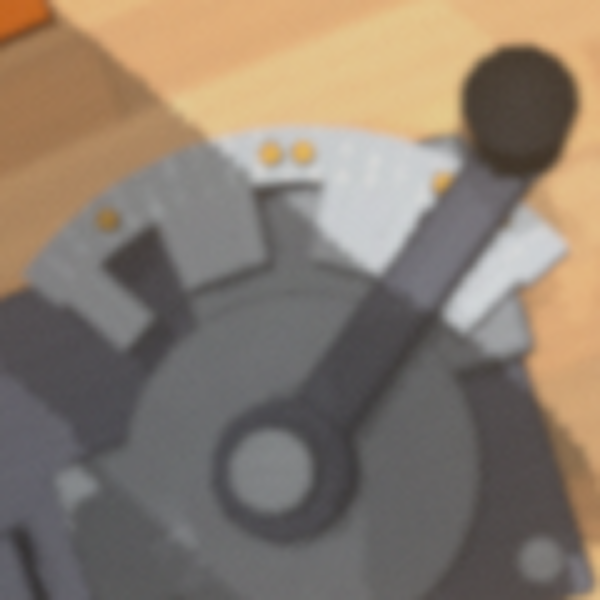

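```bash
python3 -c "
from m import *
plan([.5455,.437,.13],1.2)"
```

```text
t 71.22 pos [0.6951 0.3799 0.2809] F [-0.1  0.   0.5] w 87.0
R0x,z [ 0.933 -0.361 -0.   ] [0.361 0.933 0.001] yaw 1.202
 trans in current tool [-160.1  150.9   -0.8]  in final tool [-160.1  150.9   -1. ]  turn [-0.0005  0.0016 -0.0004]
```

Emit:
{"op": "play_rows", "data": {"translation": [[-20, 10, 0], [-30, 15, -1], [-30, 20, 0], [-30, 20, 0], [-30, 20, 0], [-20, 20, 0], [0, 23, 0], [0, 23, 0], [0, 0, 0], [0, 0, 0]], "turn": [[0, 0, 0], [0, 0, 0], [0, 0, 0], [0, 0, 0], [0, 0, 0], [0, 0, 0], [0, 0, 0], [0, 0, 0], [0, 0, 0], [0, 0, 0]], "fingers": [1, 1, 1, 1, 1, 1, 1, 1, 1, 1]}}

```text
time: 72.05
position: [0.5456, 0.4356, 0.1289]
tool_rot: [-1.553, 0.292, -0.289]
ft_force: [0.5, 1.1, 0.6]
grip_width: 1.001
```

```bash
python3 -c "
from m import *
plan([.5455,.437,.075],1.2)"
```

```text
t 72.05 pos [0.5456 0.4356 0.1289] F [0.5 1.1 0.6] w 87.1
R0x,z [ 0.932 -0.362 -0.001] [ 0.362  0.932 -0.002] yaw 1.2
 trans in current tool [-0.5 53.8  1.4]  in final tool [-0.6 53.9  1.3]  turn [ 0.0021  0.0005 -0.001 ]
```

Emit:
{"op": "play_rows", "data": {"translation": [[0, 15, 0], [0, 20, 0], [0, 13, 0], [0, 6, 0], [0, 0, 0], [0, 0, 0], [0, 0, 0], [0, 0, 0], [0, 0, 0], [0, 0, 0]], "turn": [[0, 0, 0], [0, 0, 0], [0, 0, 0], [0, 0, 0], [0, 0, 0], [0, 0, 0], [0, 0, 0], [0, 0, 0], [0, 0, 0], [0, 0, 0]], "fingers": [1, 1, 1, 0.5, 0, -0.3, -1, -1, -1, -1], "grip_force": 10}}

```text
time: 72.88
position: [0.5469, 0.4362, 0.0763]
tool_rot: [-1.55, 0.29, -0.291]
ft_force: [-0.3, -0.2, -0.5]
grip_width: 0.555
```

Emit:
{"op": "play_rows", "data": {"translation": [[0, 0, 0], [0, 0, 0], [0, 0, 0], [0, 0, 0], [0, 0, 0], [0, 0, 0], [0, 0, 0], [0, 0, 0], [0, 0, 0], [0, 0, 0]], "turn": [[0, 0, 0], [0, 0, 0], [0, 0, 0], [0, 0, 0], [0, 0, 0], [0, 0, 0], [0, 0, 0], [0, 0, 0], [0, 0, 0], [0, 0, 0]], "fingers": [-1, -1, -1, -1, -1, -1, -1, -1, -1, -1]}}

```text
time: 73.72
position: [0.5465, 0.4362, 0.0756]
tool_rot: [-1.551, 0.291, -0.291]
ft_force: [-0.7, 1.3, -0.6]
grip_width: 0.249
```

```bash
python3 -c "
from m import *
plan([.5455,.437,.075],1.2)"
```

```text
t 73.72 pos [0.5465 0.4362 0.0756] F [-0.7  1.3 -0.6] w 21.7
R0x,z [ 0.932 -0.362 -0.   ] [0.362 0.932 0.   ] yaw 1.2
 trans in current tool [-1.2  0.6  0.4]  in final tool [-1.2  0.6  0.4]  turn [-0.0003  0.0002 -0.0001]
```

Emit:
{"op": "play_rows", "data": {"translation": [[0, 1, 0], [0, 1, 0], [0, 0, 0], [0, 0, 0], [0, 0, 0], [0, 0, 0], [0, 0, 0], [0, 0, 0], [0, 0, 0], [0, 0, 0]], "turn": [[0, 0, 0], [0, 0, 0], [0, 0, 0], [0, 0, 0], [0, 0, 0], [0, 0, 0], [0, 0, 0], [0, 0, 0], [0, 0, 0], [0, 0, 0]], "fingers": [-1, -1, -1, -1, -1, -1, -1, -1, -1, -1]}}

```text
time: 74.55
position: [0.5469, 0.4368, 0.0749]
tool_rot: [-1.549, 0.29, -0.291]
ft_force: [-1.2, 1.3, 5.0]
grip_width: 0.251
```

Emit:
{"op": "play_rows", "data": {"translation": [[0, -0.5, 0], [0, 0, 0], [0, 0, 0], [0, 0, 0], [0, 0, 0], [0, 0, 0], [0, 0, 0], [0, -15, 0], [0, -25, 0], [0, -30, 0]], "turn": [[0, 0, 0], [0, 0, 0], [0, 0, 0], [0, 0, 0], [0, 0, 0], [0, 0, 0], [0, 0, 0], [0, 0, 0], [0, 0, 0], [0, 0, 0]], "fingers": [-0.4, -0.3, -0.2, 0, 0.3, 0.5, 0.8, 1, 1, 1]}}

```text
time: 75.38
position: [0.5453, 0.4349, 0.1425]
tool_rot: [-1.555, 0.293, -0.289]
ft_force: [0.8, -0.0, -0.4]
grip_width: 0.845
```

Emit:
{"op": "play_rows", "data": {"translation": [[0, -30, 0], [0, -30, 0], [20, -20, 0], [30, -20, 0], [30, -15, 0], [30, -10, 0], [20, 0, 0], [0, 0, 0], [0, 0, 0], [0, 0, 0]], "turn": [[0, 0, 0], [0, 0, 0], [0, 0, 0], [0, 0, 0], [0, 0, 0], [0, 0, 0], [0, 0, 0], [0, 0, 0], [0, 0, 0], [0, 0, 0]], "fingers": [1, 1, 1, 1, 1, 1, 1, 1, 1, 1]}}

```text
time: 76.22
position: [0.6668, 0.3895, 0.2684]
tool_rot: [-1.551, 0.292, -0.289]
ft_force: [-0.2, -0.1, 0.2]
grip_width: 1.002
```

```bash
python3 -c "
from m import *
look('w31')
im,c,s=pickle.load(open('w31.pkl','rb'))
a=cv2.imread('pics/side0.png')[240:290,200:250];b=ctrl.get_image('side')[240:290,200:250]
cv2.imwrite('pics/cmp2.png',np.hstack([cv2.resize(q,None,fx=8,fy=8,interpolation=cv2.INTER_CUBIC) for q in (a,b)]))
"
```

```text
pos [0.6668 0.3895 0.2684] t 76.2167
```

View pics/cmp2.png

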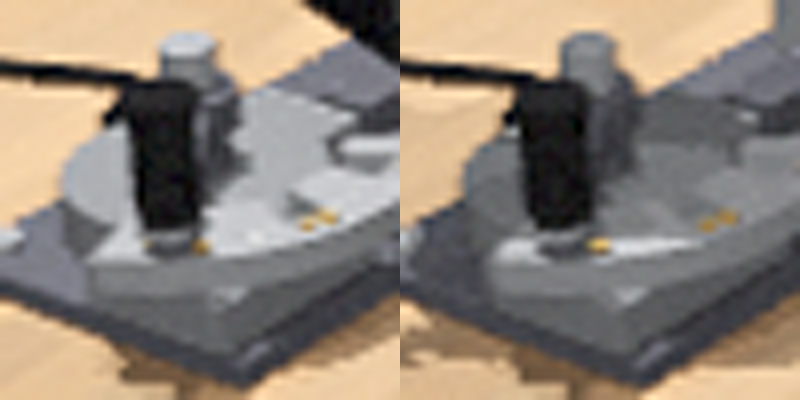

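View pics/w31.png

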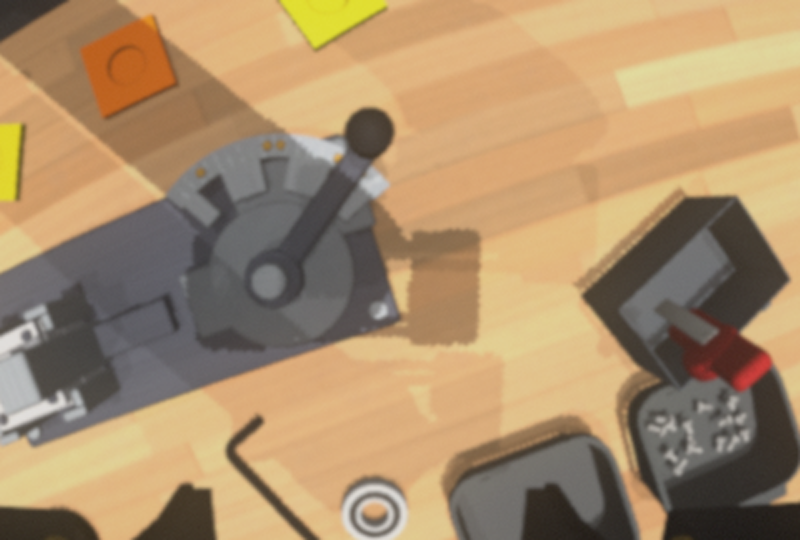

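```bash
python3 -c "
from m import *
i=ctrl.get_image('top');cv2.imwrite('pics/t32.png',cv2.resize(i[120:260,200:350],None,fx=4.2,fy=4.2,interpolation=cv2.INTER_CUBIC))
cv2.imwrite('pics/s32.png',cv2.resize(ctrl.get_image('side')[190:290,200:340],None,fx=5.5,fy=5.5,interpolation=cv2.INTER_CUBIC))"
```

```text
(no output)
```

View pics/t32.png

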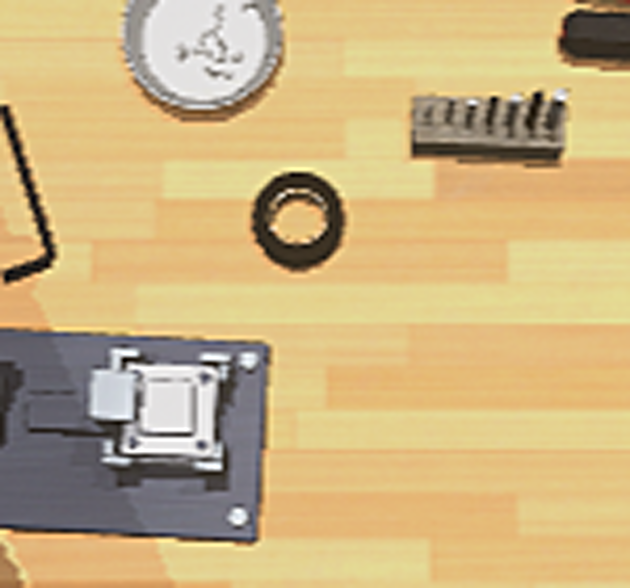

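View pics/s32.png

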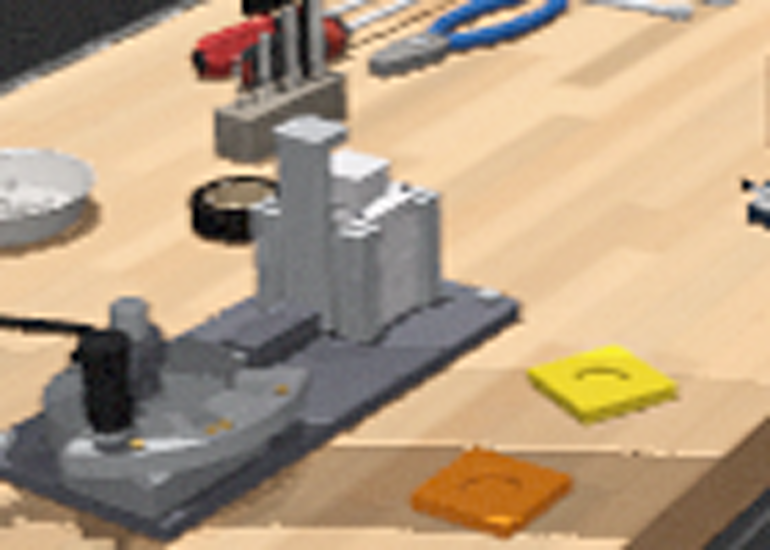

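The pack sits squarely in the nest with the jaw forward over it. The lever is down in the three-stud notch, the tape roll and drill stand have not moved, and no white plates are left on the worktop. I'm handing in.

```bash
python3 -c "
from bench import ctrl
print(ctrl.close_job())"
```

```text
the job is handed in; nothing more can be done
None
```

I did the whole job in order and handed it in at about 76 s; the hand-in gave no verdict. I threw the lever to the one-stud notch, stacked the housing, all four white spacers I found and then the cover boss up, and threw the lever into the three-stud notch.

- **Pack:** Each part went down to the height expected for its layer. In the last top view the cover sits square between the posts, with the keeper over the pack.
- **Lever:** It looks as low as it did at the start, when it was locked. Pressing the knob down a little more met firm resistance of about 5 N, so I take it to be fully home.
- **Bystanders and leftovers:** The tape roll and drill stand look untouched, and no white plates remain on the worktop.
- **Disagreement:** The lever rests about 0.04 rad further clockwise than at the start. I nudged it back, but it stayed there. I put this down to play in the notch, but I could not measure the angle exactly.

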